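# Put the sweets and napkin rings away after coffee

### The job

Coffee is over, so put the sweets and napkin rings away. Lift the caddy's sliding lid over its bump and slide it fully open, tip all the sweets from the open porcelain cup into the caddy's well, then slide the lid shut again so that it drops home behind the bump. Leave the empty cup standing upright in the middle of the wooden coaster and every open napkin ring hung on the rail, the rod through its gap; do not disturb the other coffee things.

Things in the scene. Friction and masses are not known exactly. Their poses are not given: they have to be found in the camera images.
- caddy: The sweets caddy, a fixed maple box 130 mm (its x) by 264 mm (its y), 62 mm high, 84 mm over the aluminium channels along its long sides (lips reach 13 mm inwards); origin at the centre of its underside, z up. Its -y half is a well under the shut lid, its +y half a closed flat deck 62 mm up, where the open lid parks. Two steel studs 6 mm high on the deck (x -40 and +40 mm, y 0) are the bump
- well (a point): The centre of the floor of the caddy's well, 65 mm from the caddy's centre towards its -y end and 8 mm above its underside. The well is 114 mm (caddy x) by 118 mm (caddy y) inside, 54 mm deep to its rim; between the lips of the channels its mouth is 104 mm wide
- lid_run (a joint): Travel of the lid along caddy +y, in m: 0 shut, 0.120 fully open; it cannot leave its channels. Shut, its edge is 1.5 mm short of the studs: it will not travel until raised over 6 mm. From 0.0135 on it may be let down and slides flat (friction 1 N), the studs in grooves under it. Coming back it stops on the studs at about 0.0135, must be raised over them again, and drops down behind them
- lid_lift (a joint): How far the lid is raised, in m: 0 down, at most 0.013 (the lips of the channels stop it there). No spring: its own weight (about 0.28 kg) lets it down. It moves straight up without tilting
- lid_knob (a point): The point on the axis of the lid's knob at the height to grip. The knob is an upright steel cylinder 22 mm across and 46 mm high in the middle of the wooden lid (lid 100 mm wide between the channels, 124 mm long, 14 mm thick); this point is 28 mm above the lid's upper face and 18 mm below the knob's top
- cup_mid (a point): The centre, half-way up, of the white porcelain cup without handle or lid that holds the sweets: 60 mm high, 66 mm across the rim, 56 mm across the foot, wall 3.5 mm, floor 5 mm thick, about 0.16 kg; z along its axis to the mouth, zero yaw arbitrary
- coaster: The loose round wooden coaster, 96 mm across and 9 mm thick; origin at the centre of its underside, z up
- rail: The fixed napkin-ring rail: a wooden foot 70 mm (x) by 250 mm (y) by 14 mm high with a round level steel rod, 8 mm across, along its y, the rod's axis 95 mm above the underside, between two posts 12 mm across at y = -112 and +112 mm; origin under the centre of the foot, z up
- ring0_mid (a point): Centre of an open napkin ring (two to four are present): a C of steel strip 24 mm wide, 31 mm across inside, 38 mm outside and 38 mm high, 40 g. It starts standing, gap (17 mm) down, on two feet, 38 mm over both; centre 19 mm above their soles. y is the ring's axis, x goes across it, z points away from the gap. Hung, its inside top rests on the rod, centre 11.5 mm below the rod's axis
- ring1_mid (a point): The centre of another such napkin ring, same frame
- ring2_mid (a point): The centre of another such napkin ring, same frame
- ring3_mid (a point): The centre of another such napkin ring, same frame
- sweet0_mid (a point): The centre of a boiled sweet, a hard amber cube with rounded edges, 16 mm a side, 10 g, slippery on the porcelain (friction about 0.2, so they slide out once the cup is tipped some 15 degrees past level); five to eight are in the cup at the start, the others are absent
- sweet1_mid (a point): The centre of another such sweet
- sweet2_mid (a point): The centre of another such sweet
- sweet3_mid (a point): The centre of another such sweet
- sweet4_mid (a point): The centre of another such sweet
- sweet5_mid (a point): The centre of another such sweet
- sweet6_mid (a point): The centre of another such sweet
- sweet7_mid (a point): The centre of another such sweet
- lidcup_a: A lidded porcelain cup on the tray, 74 mm across and 87 mm high; bystander, origin at the centre of its underside
- lidcup_b: The other lidded cup on the tray; bystander
- sugarbowl: The closed glass sugar bowl on the tray, 84 mm across and 88 mm high; bystander, origin at the centre of its underside
- cezve: The steel cezve, 76 mm across and 78 mm high with a long handle towards its +y; bystander, origin at the centre of its underside

How it is judged:
On the way, in this order (a step that is already met when the one before it is completed fails the run):
1. the caddy's lid is slid fully open (value of joint lid_run above 0.112 m), for 0.2 s.
2. all the sweets lie in the caddy's well (x of sweet0_mid in the frame of caddy between -0.058 and 0.058 m and y of sweet0_mid in the frame of caddy between -0.125 and -0.005 m and z of sweet0_mid in the frame of caddy between 0.01 and 0.058 m and x of sweet1_mid in the frame of caddy between -0.058 and 0.058 m and y of sweet1_mid in the frame of caddy between -0.125 and -0.005 m and z of sweet1_mid in the frame of caddy between 0.01 and 0.058 m and x of sweet2_mid in the frame of caddy between -0.058 and 0.058 m and y of sweet2_mid in the frame of caddy between -0.125 and -0.005 m and z of sweet2_mid in the frame of caddy between 0.01 and 0.058 m and x of sweet3_mid in the frame of caddy between -0.058 and 0.058 m and y of sweet3_mid in the frame of caddy between -0.125 and -0.005 m and z of sweet3_mid in the frame of caddy between 0.01 and 0.058 m and x of sweet4_mid in the frame of caddy between -0.058 and 0.058 m and y of sweet4_mid in the frame of caddy between -0.125 and -0.005 m and z of sweet4_mid in the frame of caddy between 0.01 and 0.058 m and x of sweet5_mid in the frame of caddy between -0.058 and 0.058 m and y of sweet5_mid in the frame of caddy between -0.125 and -0.005 m and z of sweet5_mid in the frame of caddy between 0.01 and 0.058 m and x of sweet6_mid in the frame of caddy between -0.058 and 0.058 m and y of sweet6_mid in the frame of caddy between -0.125 and -0.005 m and z of sweet6_mid in the frame of caddy between 0.01 and 0.058 m and x of sweet7_mid in the frame of caddy between -0.058 and 0.058 m and y of sweet7_mid in the frame of caddy between -0.125 and -0.005 m and z of sweet7_mid in the frame of caddy between 0.01 and 0.058 m), for 0.3 s.
3. the lid is shut and down behind its bump (value of joint lid_run below 0.005 m and value of joint lid_lift below 0.003 m), for 0.3 s.
At the end, for the whole second after the job is handed in: All sweets lie in the caddy's well; the lid is shut (travel under 5 mm) and down behind its bump (raised under 3 mm); the cup stands upright on the coaster, centre within 25 mm of the coaster's; every napkin ring hangs on the rail with the rod through its bore, its axis within 0.5 rad of the rod's (all of step 2 and all of step 3 and horizontal distance between cup_mid and coaster below 0.025 m and angle between cup_mid's own z axis and vertical below 0.12 rad and z of cup_mid in the frame of coaster between 0.036 and 0.042 m and x of ring0_mid in the frame of rail between -0.0115 and 0.0115 m and y of ring0_mid in the frame of rail between -0.105 and 0.105 m and z of ring0_mid in the frame of rail between 0.078 and 0.095 m and angle between the y axis of each of ring0_mid, ring1_mid, ring2_mid, ring3_mid and the y axis of rail, either way round below 0.5 rad and x of ring1_mid in the frame of rail between -0.0115 and 0.0115 m and y of ring1_mid in the frame of rail between -0.105 and 0.105 m and z of ring1_mid in the frame of rail between 0.078 and 0.095 m and x of ring2_mid in the frame of rail between -0.0115 and 0.0115 m and y of ring2_mid in the frame of rail between -0.105 and 0.105 m and z of ring2_mid in the frame of rail between 0.078 and 0.095 m and x of ring3_mid in the frame of rail between -0.0115 and 0.0115 m and y of ring3_mid in the frame of rail between -0.105 and 0.105 m and z of ring3_mid in the frame of rail between 0.078 and 0.095 m); the robot touches nothing.
It fails at once if the first lidded cup is shifted by more than 30 mm or tipped over (distance of lidcup_a from where it was at the start of the episode above 0.03 m or angle between lidcup_a's own z axis and vertical above 0.5 rad).
It fails at once if the second lidded cup is shifted by more than 30 mm or tipped over (distance of lidcup_b from where it was at the start of the episode above 0.03 m or angle between lidcup_b's own z axis and vertical above 0.5 rad).
It fails at once if the sugar bowl is shifted by more than 30 mm or tipped over (distance of sugarbowl from where it was at the start of the episode above 0.03 m or angle between sugarbowl's own z axis and vertical above 0.5 rad).
It fails at once if the cezve is shifted by more than 30 mm or tipped over (distance of cezve from where it was at the start of the episode above 0.03 m or angle between cezve's own z axis and vertical above 0.5 rad).
Of sweet4, sweet5, sweet6, sweet7 only 1 to 4 are there at a start; the rules pass over those that are not, and their reading is None.
Of ring0, ring1, ring2, ring3 only 2 to 4 are there at a start; the rules pass over those that are not, and their reading is None.
At some moment in a run one of cup, coaster may be knocked a few centimetres aside while the robot is not near it.
It also fails if it takes over 210 s, if anything falls off the work surface, if the arm or the gripper's body presses on something with over 40 N, if the wrist force passes 120 N, or if a joint passes its speed limit or range.

### The arm

A 6-joint arm with a two-finger parallel gripper is mounted at the origin on the work surface. World frame = base frame: x ahead of the robot, y to its left, z up, the work surface at z = 0. Lengths are in m, angles in rad, forces in N, time in s.
With the tool pointing down it reaches from about 0.325 to 0.775 m from the base axis. Payload 5.5 kg.
Tool frame: the origin (TCP) lies between the finger pads; the fingertips stand 25 mm ahead of it and the grasp point (between the pads) lies 6 mm ahead of it; z points along the fingers, x is the direction in which the jaws open and shut, and the axes are right-handed (so a half turn about z gives the same grasp; the last joint's range is limited). The gripper opens to 88 mm and grips with 3 to 60 N. Pads are 20 mm wide; open, the fingers measure 115 mm over their backs; the gripper's body (75 mm by 178 mm) begins 61 mm behind the grasp point.
Start: joints at [1.26, 0.091, 1.231, -0, 1.82, -0.057], TCP at [0.151, 0.581, 0.248] pointing down, gripper open.
Joint ranges: [-2.87, 2.87], [-0.86, 2.18], [0.17, 2.46], [-1.51, 4.65], [0.06, 2.69], [-2.65, 2.65]. Speed limits (rad/s): [2.57, 2.57, 3.01, 3.14, 3.14, 3.14].

### API

Orientations are given as a unit quaternion [w, x, y, z].
In Python, from workcell import ctrl gives the robot as it stands. The module is installed in compiled form; this text tells all that it offers.
- The arm moves only by the tool jog_arm, never from a script. Its argument "steps" is a list of rows, each an object with "delta_pos": the shift along the tool's x, y, z in units of 40 mm (1.0 is 40 mm), a list of three; "turn": the turn, a rotation vector about the tool's x, y, z in units of 6 degrees (1.0 is 6 degrees), a list of three; "claw": the closure, from 0 (fully open) to 1 (shut). In form: [{"delta_pos": [dx, dy, dz], "turn": [ax, ay, az], "claw": claw}, ...]. A call has 1 to 10 rows; each row is the pose to reach, as a shift and turn from the pose commanded when the call began, along the tool's axes at that moment; what a row does not reach only later rows make up. A row lasts 1/10 s, in which the tool goes at most 50 mm and 8.59 degrees, less where a joint would pass 70% of its speed; a pose out of reach is approached as far as the arm can. A call with a gripper value outside its range is refused whole. The fingers move at their own pace and stop on an object; "force" is the grip in N (left out, the last holds). Time passes only in rows, so rows that repeat a pose let the fingers close. It gives the time, the measured TCP pose, the force and the opening at its end, in the units of the state.
- ctrl.sense(): the state, without advancing time (a new reading comes with each control period).
- ctrl.snapshot(name): name is "scene" or "top" or "wrist"; returns a dict with "pixels" (400x640x3 uint8, red, green, blue), "z_map" (400x640 float32, m along the optical axis (not along the pixel's ray), 0 where there is no reading), "K" (3x3 intrinsics, pixels), "k1" (the pictures are not rectified: a ray, as slopes to the right and down, at radius r is drawn at 1 + k1 r^2 times it, then the intrinsics apply), "cam_to_world" (4x4, takes a point from camera to world coordinates). Camera axes: x right, y up, looking along -z (the intrinsics and any distortion apply to the point x, -y, -z); pixel columns grow to the right and rows downward; lengths in m; the calibration is good to about 2 mm. A picture is of the moment at which its call begins.
- ctrl.sign_off(): hands the job in, once; it reports no verdict.
Trained networks look in a picture, given as the dict that the camera call returned (one of the last four; its "shot" number tells which), for a name from the list of things; names that differ only in an ending like _2 or _b are one class to them, and where a whole thing is asked for, a point or a joint stands for the part that bears it (a point fixed in the world has none). Each returns a list of dicts, best first, with "score" (0 to 1); they miss things now and then, are a little off and sometimes report something else, mostly with a low value. They report only what shows in the picture. A call takes as long as a camera call.
- ctrl.boxes_of(picture, query): "rect" ([left, top, right, bottom] in pixels, round what is visible of it).
The state is a dict: "time_s": time; "joints": joint angles; "qd": joint speeds; "effort": joint torques, N m; "tcp_pos": TCP position; "tool_rot": TCP orientation; "force": force on the tool from outside, world axes, zero at the start; "wrist_torque": the same for the moment, N m; "finger_gap": finger opening in m.
Only numpy, scipy, OpenCV 4.12 (cv2) and the standard library are available. Lean on these libraries where they do the work, as an engineer would, in place of code of your own. Each camera call takes 0.05 s, during which the arm holds its last target. There are 200 camera calls.

## Working session

There is one attempt and no reset: what is moved stays moved. The work goes in short steps, Python scripts to look and compute and a tool call to move; the robot and the scene stay as the last step left them, time stands still between calls to the robot, and variables do not carry over. Pictures are saved under pics/ and viewed, about 12 in all and at most 16, crops included, and the job is handed in when it is done.

Besides the shell and the picture viewer there is one more tool, called as a command line: name --argument value ..., lists and objects as JSON in quotes. jog_arm: Moves the arm, as the interface text tells. Its arguments: {"type":"object","properties":{"steps":{"type":"array"},"force":{"type":"number"}},"required":["steps"]}

```bash
mkdir -p pics; cat > h.py <<'E'
import numpy as np, cv2
from scipy.spatial.transform import Rotation as R
from workcell import ctrl
def cloud(s):
    K=np.array(s['K']);h,w=s['z_map'].shape
    u,v=np.meshgrid(np.arange(w),np.arange(h))
    x=(u-K[0,2])/K[0,0];y=(v-K[1,2])/K[1,1]
    xs,ys=x.copy(),y.copy()
    for _ in range(8):
        f=1+s['k1']*(xs**2+ys**2);xs=x/f;ys=y/f
    z=s['z_map'];P=np.stack([xs*z,-ys*z,-z,np.ones_like(z)],-1)
    W=(P@np.array(s['cam_to_world']).T)[...,:3];W[z==0]=np.nan
    return W
def save(s,n,crop=None,k=1):
    im=s['pixels'][...,::-1]
    if crop: l,t,r,b=crop;im=im[t:b,l:r]
    cv2.imwrite('pics/'+n+'.png',cv2.resize(im,None,fx=k,fy=k))
def st():
    s=ctrl.sense();print('t',round(s['time_s'],2),'tcp',np.round(s['tcp_pos'],4),'q',np.round(s['joints'],3),'F',np.round(s['force'],1),'gap',round(s['finger_gap'],4));return s
def Rt(s): return R.from_quat(np.roll(s['tool_rot'],-1)).as_matrix()
def go(target,yaw=None,Rm=None):
    """print delta_pos (units) and turn for target tcp pos; yaw = world angle of tool x with tool down"""
    s=st();M=Rt(s);d=M.T@(np.array(target)-np.array(s['tcp_pos']))/0.04
    print('delta',np.round(d,3))
    if yaw is not None:
        Rm=np.array([[np.cos(yaw),np.sin(yaw),0],[np.sin(yaw),-np.cos(yaw),0],[0,0,-1]])
    if Rm is not None:
        print('turn',np.round(np.degrees(R.from_matrix(M.T@Rm).as_rotvec())/6,3))
E
cat > a.py <<'E'
from h import *
st();print(np.round(Rt(ctrl.sense()),3))
for c in ['scene','top']:
    s=ctrl.snapshot(c);W=cloud(s);save(s,c+'0');np.savez(c+'0.npz',W=W,p=s['pixels'])
    print(c,np.round(np.array(s['cam_to_world'])[:3,3],2))
    for q in ['caddy','lid_knob','cup_mid','coaster','rail','ring0_mid','lidcup_a','sugarbowl','cezve','sweet0_mid']:
        for b in ctrl.boxes_of(s,q)[:9]:
            if b['score']<.25: continue
            l,t,r,bb=[int(x) for x in b['rect']];u,v=(l+r)//2,(t+bb)//2
            print(q,round(b['score'],2),[l,t,r,bb],np.round(W[min(v,399),min(u,639)],3))
E
python3 a.py
```

```text
t 0.0 tcp [0.1506 0.5806 0.2465] q [ 1.26   0.092  1.232 -0.     1.82  -0.057] F [-0.1 -0.3 -0. ] gap 0.0875
[[ 0.251  0.968 -0.001]
 [ 0.968 -0.251 -0.002]
 [-0.002 -0.    -1.   ]]
scene [ 1.39 -0.61  0.86]
caddy 0.58 [337, 176, 423, 233] [0.666 0.136 0.082]
lid_knob 0.58 [341, 182, 383, 209] [0.611 0.104 0.099]
lid_knob 0.42 [277, 205, 285, 216] [ 0.453 -0.12   0.033]
cup_mid 0.8 [341, 170, 357, 187] [0.432 0.193 0.036]
coaster 0.7 [304, 196, 326, 212] [0.466 0.012 0.01 ]
rail 0.8 [248, 220, 330, 273] [ 0.604 -0.18   0.014]
ring0_mid 0.51 [278, 203, 287, 214] [ 0.451 -0.114  0.039]
ring0_mid 0.25 [250, 217, 264, 228] [ 0.434 -0.205  0.007]
lidcup_a 0.95 [130, 241, 160, 271] [ 0.461 -0.573  0.072]
lidcup_a 0.78 [132, 272, 159, 301] [ 0.572 -0.603  0.069]
lidcup_a 0.31 [230, 224, 243, 239] [ 0.464 -0.294  0.032]
sugarbowl 0.96 [165, 250, 196, 276] [ 0.539 -0.497  0.067]
cezve 0.76 [419, 145, 466, 185] [ 0.533  0.616 -0.001]
cezve 0.51 [133, 273, 161, 300] [ 0.57  -0.599  0.065]
top [ 0.41 -0.03  1.21]
caddy 0.57 [193, 145, 286, 204] [0.617 0.182 0.061]
lid_knob 0.74 [238, 155, 283, 198] [0.6   0.111 0.121]
cup_mid 0.75 [229, 220, 249, 242] [0.445 0.187 0.02 ]
coaster 0.63 [282, 215, 307, 242] [0.453 0.017 0.006]
rail 0.74 [320, 162, 399, 189] [ 0.621 -0.192  0.013]
ring0_mid 0.52 [330, 225, 339, 235] [ 0.445 -0.107  0.038]
ring0_mid 0.37 [238, 158, 284, 200] [0.591 0.108 0.121]
lidcup_a 0.87 [470, 217, 501, 247] [ 0.434 -0.559  0.079]
lidcup_a 0.64 [476, 181, 505, 207] [ 0.55  -0.584  0.073]
sugarbowl 0.81 [442, 196, 470, 223] [ 0.505 -0.475  0.076]
cezve 0.78 [78, 178, 162, 200] [ 0.582  0.574 -0.003]
sweet0_mid 0.56 [474, 181, 503, 206] [ 0.553 -0.577  0.075]
```

```bash
python3 - <<'E'
import cv2
a=cv2.imread('pics/top0.png');cv2.imwrite('pics/top0c.png',cv2.resize(a[130:290,180:420],None,fx=3.3,fy=3.3,interpolation=cv2.INTER_CUBIC))
E
```

```text
(no output)
```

View pics/top0c.png

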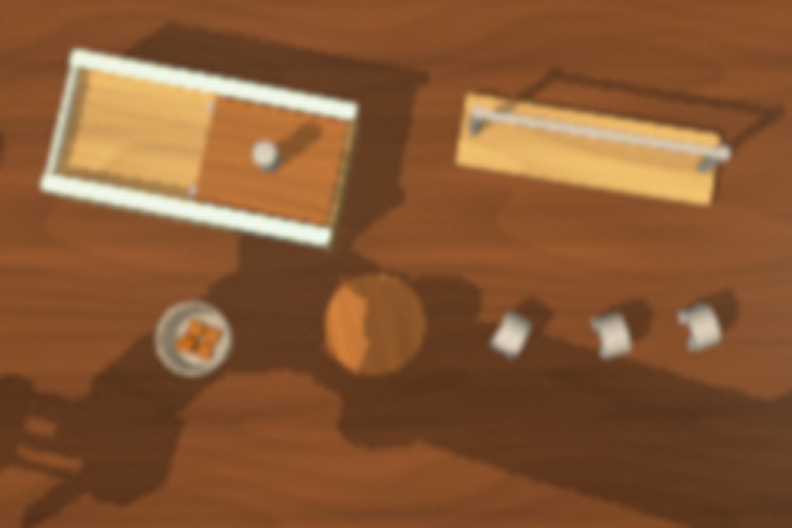

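View pics/scene0.png

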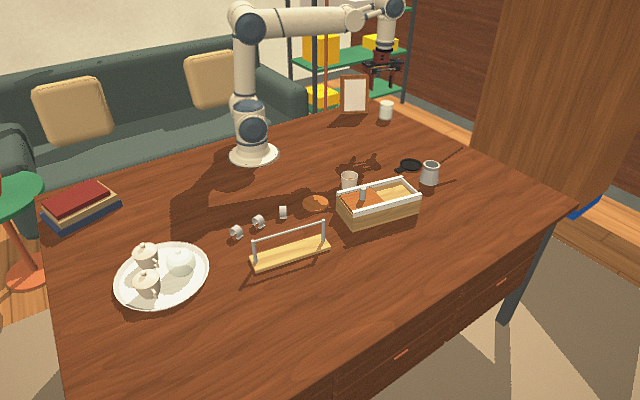

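```bash
cat > b.py <<'E'
from h import *
for c in ['top','scene']:
    d=np.load(c+'0.npz');W=d['W'];print(c)
    def sel(x,y,z):
        m=(W[...,0]>x[0])&(W[...,0]<x[1])&(W[...,1]>y[0])&(W[...,1]<y[1])&(W[...,2]>z[0])&(W[...,2]<z[1]);return W[m]
    def rect(P):
        (cx,cy),(w,h),a=cv2.minAreaRect((P[:,:2]*1000).astype(np.float32));return np.round([cx,cy,w,h,a],1),len(P)
    P=sel((.48,.75),(0,.35),(.072,.092));print('caddy top',rect(P),np.median(P[:,2]))
    P=sel((.5,.7),(.05,.2),(.105,.135));print('knob',P.mean(0),P.max(0),P.min(0),len(P))
    P=sel((.38,.5),(.12,.26),(.05,.07));print('cup rim',rect(P),cv2.minEnclosingCircle((P[:,:2]*1000).astype(np.float32)))
    P=sel((.38,.54),(-.06,.08),(.005,.014));print('coaster',rect(P),cv2.minEnclosingCircle((P[:,:2]*1000).astype(np.float32)))
    P=sel((.48,.75),(-.35,-.05),(.080,.11));print('rod',rect(P),np.median(P[:,2]))
    P=sel((.48,.75),(-.35,-.05),(.009,.02));print('foot',rect(P))
    for y0 in (-.11,-.20,-.30):
        P=sel((.38,.53),(y0-.04,y0+.04),(.02,.05));
        if len(P)>3:print('ring',rect(P),P.mean(0),P[:,2].max())
E
python3 b.py
```

```text
top
caddy top (array([612.4, 176. , 265.8, 129.9,  78.8]), 1963) 0.0769024918008212
knob [0.59899002 0.11185348 0.12008191] [0.60989876 0.12284043 0.12780173] [0.58915503 0.10181535 0.10743087] 46
cup rim (array([441.6, 183.9,  62.9,  63.4,  43.9]), 96) ((441.5052490234375, 183.978271484375), 32.903770446777344)
coaster (array([461.5,  24.4, 147.1, 104.3,   4.9]), 673) ((461.4570007324219, 24.737342834472656), 87.42318725585938)
rod (array([ 620.7, -187.1,  233.2,   11.5,   79.4]), 219) 0.09742781287715774
foot (array([ 621.4, -187.8,  250. ,   67.5,   80.3]), 1315)
ring (array([ 444.4, -109.6,   23.3,   37.7,   60.7]), 94) [ 0.44359197 -0.10934927  0.03328816] 0.04171962870515644
ring (array([ 443.3, -204.9,   36.5,   24. ,   16.9]), 97) [ 0.44355136 -0.20476244  0.0336429 ] 0.0437413858169553
ring (array([ 450.3, -289.9,   37.4,   24.5,   18.6]), 96) [ 0.45044324 -0.28960579  0.03333096] 0.04092529463812378
scene
caddy top (array([616.8, 176.1, 267.4, 138. ,  78.3]), 1195) 0.07790981777793926
knob [0.60696492 0.10714182 0.11750038] [0.61428212 0.1191559  0.12646262] [0.59556741 0.09782892 0.10546821] 42
cup rim (array([442.4, 183.3,  60.4,  68.7,  52.2]), 99) ((442.816162109375, 183.0881805419922), 34.8491096496582)
coaster (array([473.4,  16.6,  93.9, 128.4,  87.4]), 350) ((477.2682800292969, 27.419063568115234), 68.51077270507812)
rod (array([ 625.5, -189.8,  233.4,   12.9,   80. ]), 241) 0.0977807632474218
foot (array([ 624.5, -188.2,  251.5,   74.8,   80.6]), 1296)
ring (array([ 451.1, -113.2,   24. ,   27.4,   58.4]), 61) [ 0.45297258 -0.11582699  0.03224784] 0.04187834413428926
ring (array([ 445.9, -205.6,   36.2,   25.3,   21.7]), 73) [ 0.45090518 -0.2053801   0.03267035] 0.04160594300860221
ring (array([ 452.1, -289.9,   36.6,   27.3,   14.5]), 79) [ 0.45744977 -0.29026578  0.03265277] 0.041165748408525826
```

jog_arm --steps '[{"delta_pos": [-8.54, 13.78, 1.0], "turn": [0, 0, -0.55], "claw": 0}, {"delta_pos": [-8.54, 13.78, 1.0], "turn": [0, 0, -0.55], "claw": 0}, {"delta_pos": [-8.54, 13.78, 1.0], "turn": [0, 0, -0.55], "claw": 0}, {"delta_pos": [-8.54, 13.78, 1.0], "turn": [0, 0, -0.55], "claw": 0}, {"delta_pos": [-8.54, 13.78, 1.0], "turn": [0, 0, -0.55], "claw": 0}, {"delta_pos": [-8.54, 13.78, 1.0], "turn": [0, 0, -0.55], "claw": 0}, {"delta_pos": [-8.54, 13.78, 1.0], "turn": [0, 0, -0.55], "claw": 0}, {"delta_pos": [-8.54, 13.78, 1.0], "turn": [0, 0, -0.55], "claw": 0}, {"delta_pos": [-8.54, 13.78, 1.0], "turn": [0, 0, -0.55], "claw": 0}, {"delta_pos": [-8.54, 13.78, 1.0], "turn": [0, 0, -0.55], "claw": 0}]'

```text
time_s: 2.1
tcp_pos: [0.4964, 0.2181, 0.217]
tool_rot: [0.0, 0.773, 0.634, 0.0]
force: [0.3, 0.8, -0.3]
finger_gap: 0.088
```

```bash
python3 -c "
from h import *
go([.599,.112,.2],np.radians(78.8))"
```

```text
t 2.1 tcp [0.4964 0.2181 0.217 ] q [ 0.351 -0.069  1.447  0.     1.764 -1.023] F [ 0.3  0.8 -0.3] gap 0.088
delta [-2.101  3.033  0.426]
turn [ 0.005 -0.005 -0.007]
```

jog_arm --steps '[{"delta_pos": [-2.1, 3.03, 0.43], "turn": [0, 0, 0], "claw": 0.5}, {"delta_pos": [-2.1, 3.03, 0.43], "turn": [0, 0, 0], "claw": 0.5}, {"delta_pos": [-2.1, 3.03, 0.43], "turn": [0, 0, 0], "claw": 0.5}, {"delta_pos": [-2.1, 3.03, 0.43], "turn": [0, 0, 0], "claw": 0.5}, {"delta_pos": [-2.1, 3.03, 0.43], "turn": [0, 0, 0], "claw": 0.5}, {"delta_pos": [-2.1, 3.03, 0.43], "turn": [0, 0, 0], "claw": 0.5}]'

```text
time_s: 2.7
tcp_pos: [0.5973, 0.1147, 0.2]
tool_rot: [-0.0, 0.773, 0.635, 0.0]
force: [0.5, -0.5, -0.7]
finger_gap: 0.0449
```

```bash
cat > w.py <<'E'
import sys
from h import *
s=ctrl.snapshot('wrist');W=cloud(s);save(s,sys.argv[1]);np.savez('w.npz',W=W,p=s['pixels']);st();print('cam',np.round(s['cam_to_world'],2))
E
python3 w.py w1; python3 - <<'E'
import sys;sys.path.insert(0,'.')
import os;os.chdir('.')
from h import *
go([.599,.112,.112],np.radians(78.8))
W=np.load('w.npz')['W']
m=(abs(W[...,0]-.6)<.03)&(abs(W[...,1]-.112)<.03)&(W[...,2]>.11)&(W[...,2]<.13);P=W[m];print(len(P),P.mean(0),P.min(0),P.max(0))
E
```

```text
t 2.75 tcp [0.5972 0.115  0.2004] q [ 0.134  0.108  1.296  0.     1.737 -1.242] F [0.7 0.9 0. ] gap 0.0442
cam [[ 0.2  -0.95 -0.24  0.53]
 [ 0.98  0.19  0.05  0.13]
 [ 0.   -0.25  0.97  0.34]
 [ 0.    0.    0.    1.  ]]
t 2.75 tcp [0.5972 0.115  0.2004] q [ 0.134  0.108  1.296  0.     1.737 -1.242] F [0.7 0.9 0. ] gap 0.0442
delta [-0.067  0.057  2.209]
turn [ 0.007 -0.006  0.008]
585 [0.59823926 0.11272586 0.12133722] [0.58896446 0.10153227 0.11054911] [0.61016705 0.12311166 0.12463697]
```

View pics/w1.png

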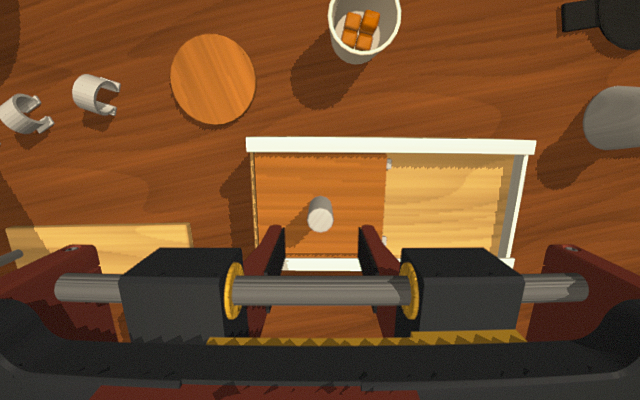

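jog_arm --steps '[{"delta_pos": [-0.04, 0.04, 1.1], "turn": [0, 0, 0], "claw": 0.5}, {"delta_pos": [-0.04, 0.04, 2.2], "turn": [0, 0, 0], "claw": 0.5}, {"delta_pos": [-0.04, 0.04, 2.2], "turn": [0, 0, 0], "claw": 0.5}, {"delta_pos": [-0.04, 0.04, 2.2], "turn": [0, 0, 0], "claw": 1}, {"delta_pos": [-0.04, 0.04, 2.2], "turn": [0, 0, 0], "claw": 1}, {"delta_pos": [-0.04, 0.04, 2.2], "turn": [0, 0, 0], "claw": 1}, {"delta_pos": [-0.04, 0.04, 2.2], "turn": [0, 0, 0], "claw": 1}, {"delta_pos": [-0.04, 0.04, 2.2], "turn": [0, 0, 0], "claw": 1}]' --force 40

```text
time_s: 3.55
tcp_pos: [0.6004, 0.1124, 0.1151]
tool_rot: [0.001, 0.773, 0.635, 0.002]
force: [-0.2, 1.7, 7.4]
finger_gap: 0.0214
```

jog_arm --steps '[{"delta_pos": [0, 0, -0.12], "turn": [0, 0, 0], "claw": 1}, {"delta_pos": [0, 0, -0.24], "turn": [0, 0, 0], "claw": 1}, {"delta_pos": [0, 0, -0.24], "turn": [0, 0, 0], "claw": 1}, {"delta_pos": [0, 0, -0.24], "turn": [0, 0, 0], "claw": 1}]'

```text
time_s: 3.95
tcp_pos: [0.6001, 0.112, 0.1218]
tool_rot: [0.001, 0.773, 0.634, 0.001]
force: [6.4, 2.0, -2.9]
finger_gap: 0.0215
```

jog_arm --steps '[{"delta_pos": [0, 0, -0.08], "turn": [0, 0, 0], "claw": 1}, {"delta_pos": [0, 0, -0.08], "turn": [0, 0, 0], "claw": 1}, {"delta_pos": [0.2, 0, -0.08], "turn": [0, 0, 0], "claw": 1}, {"delta_pos": [0.4, 0, -0.08], "turn": [0, 0, 0], "claw": 1}, {"delta_pos": [0.6, 0, -0.08], "turn": [0, 0, 0], "claw": 1}, {"delta_pos": [0.8, 0, -0.08], "turn": [0, 0, 0], "claw": 1}, {"delta_pos": [1.0, 0, -0.08], "turn": [0, 0, 0], "claw": 1}, {"delta_pos": [1.0, 0, -0.08], "turn": [0, 0, 0], "claw": 1}]'

```text
time_s: 4.75
tcp_pos: [0.6081, 0.1512, 0.1244]
tool_rot: [0.001, 0.773, 0.634, 0.001]
force: [6.8, -0.7, -3.3]
finger_gap: 0.0213
```

jog_arm --steps '[{"delta_pos": [0.3, 0.02, 0], "turn": [0, 0, 0], "claw": 1}, {"delta_pos": [0.6, 0.02, 0], "turn": [0, 0, 0], "claw": 1}, {"delta_pos": [0.9, 0.03, 0], "turn": [0, 0, 0], "claw": 1}, {"delta_pos": [1.2, 0.03, 0], "turn": [0, 0, 0], "claw": 1}, {"delta_pos": [1.5, 0.03, 0], "turn": [0, 0, 0], "claw": 1}, {"delta_pos": [1.75, 0.03, 0], "turn": [0, 0, 0], "claw": 1}, {"delta_pos": [1.95, 0.03, 0], "turn": [0, 0, 0], "claw": 1}, {"delta_pos": [1.98, 0.03, 0], "turn": [0, 0, 0], "claw": 1}, {"delta_pos": [1.98, 0.03, 0.15], "turn": [0, 0, 0], "claw": 1}, {"delta_pos": [1.98, 0.03, 0.22], "turn": [0, 0, 0], "claw": 1}]'

```text
time_s: 5.75
tcp_pos: [0.624, 0.2294, 0.1151]
tool_rot: [0.0, 0.773, 0.635, 0.001]
force: [5.9, -0.5, 10.4]
finger_gap: 0.0214
```

jog_arm --steps '[{"delta_pos": [0, 0, 0], "turn": [0, 0, 0], "claw": 0.4}, {"delta_pos": [0, 0, 0], "turn": [0, 0, 0], "claw": 0.4}, {"delta_pos": [0, 0, 0], "turn": [0, 0, 0], "claw": 0.4}, {"delta_pos": [0, 0, -1.2], "turn": [0, 0, 0], "claw": 0.4}, {"delta_pos": [0, 0, -2.4], "turn": [0, 0, 0], "claw": 0}, {"delta_pos": [0, 0, -3.6], "turn": [0, 0, 0], "claw": 0}, {"delta_pos": [0, 0, -4.2], "turn": [0, 0, 0], "claw": 0}, {"delta_pos": [0, 0, -4.2], "turn": [0, 0, 0], "claw": 0}]'

```text
time_s: 6.55
tcp_pos: [0.624, 0.2291, 0.2899]
tool_rot: [0.001, 0.773, 0.635, 0.004]
force: [0.1, -0.2, 0.1]
finger_gap: 0.0814
```

```bash
cat > k.py <<'E'
from h import *
from scipy.optimize import least_squares
s=st();q=s['joints'];p=s['tcp_pos']
D=[([.092,1.232],[np.hypot(.1506,.5806),.2465]),([-.069,1.447],[np.hypot(.4964,.2181),.217]),([.108,1.296],[np.hypot(.5972,.115),.2004]),(q[1:3],[np.hypot(*p[:2]),p[2]])]
def f(v):
    A,B,o,c=v;return np.concatenate([[A*np.sin(a)+B*np.sin(a+b)+o-r,A*np.cos(a)+B*np.cos(a+b)+c-z] for (a,b),(r,z) in D])
r=least_squares(f,[.4,.4,0,0]);print(r.x,r.fun)
s=ctrl.snapshot('top');W=cloud(s);P=W[(abs(W[...,0]-.62)<.05)&(abs(W[...,1]-.2)<.1)&(W[...,2]>.1)&(W[...,2]<.13)];print('knob',P.mean(0),len(P))
E
python3 k.py
```

```text
t 6.55 tcp [0.624  0.2291 0.2899] q [ 0.301  0.28   0.944  0.     1.909 -1.074] F [ 0.1 -0.2  0.1] gap 0.0814
[ 0.42306087  0.58182245 -0.00331662 -0.31623085] [-7.05561882e-05  6.79304915e-04 -3.64181133e-03  3.02920452e-04
  7.86120694e-03  5.61610631e-04 -4.14883917e-03 -1.54383641e-03]
knob [0.61702459 0.22711565 0.11628116] 31
```

jog_arm --steps '[{"delta_pos": [-2, -4.26, 1], "turn": [0, 0, 24.4], "claw": 0}, {"delta_pos": [-2, -4.26, 1], "turn": [0, 0, 24.4], "claw": 0}, {"delta_pos": [-2, -4.26, 1], "turn": [0, 0, 24.4], "claw": 0}, {"delta_pos": [-2, -4.26, 1], "turn": [0, 0, 24.4], "claw": 0}, {"delta_pos": [-2, -4.26, 1], "turn": [0, 0, 24.4], "claw": 0}, {"delta_pos": [-2, -4.26, 1], "turn": [0, 0, 24.4], "claw": 0}, {"delta_pos": [-2, -4.26, 1], "turn": [0, 0, 24.4], "claw": 0}, {"delta_pos": [-2, -4.26, 1], "turn": [0, 0, 24.4], "claw": 0}, {"delta_pos": [-2, -4.26, 1], "turn": [0, 0, 24.4], "claw": 0}, {"delta_pos": [-2, -4.26, 1], "turn": [0, 0, 24.4], "claw": 0}]'

```text
time_s: 7.6
tcp_pos: [0.4398, 0.1832, 0.2407]
tool_rot: [0.001, 0.998, -0.066, -0.002]
force: [0.1, -0.6, -0.1]
finger_gap: 0.0876
```

```bash
cat >> h.py <<'E'
def tilt(yaw,th):
    """tool x at world angle yaw (deg), tool z tilted th deg from down towards the horizontal direction yaw+90"""
    a,t=np.radians(yaw),np.radians(th);x=np.array([np.cos(a),np.sin(a),0]);f=np.array([-np.sin(a),np.cos(a),0])
    z=np.sin(t)*f-np.cos(t)*np.array([0,0,1]);return np.stack([x,np.cross(z,x),z],1)
E
python3 - <<'E'
from h import *
r=22.6;c=np.array([.4415,.184]);u=c/np.linalg.norm(c)
Rm=tilt(r-90,60)
go(np.array([*c,.10])-0.006*Rm[:,2],Rm=Rm)
go([*c,.2],np.radians(r-90))
E
```

```text
t 7.6 tcp [0.4398 0.1832 0.2407] q [ 0.323 -0.239  1.557  0.     1.828  0.455] F [ 0.1 -0.6 -0.1] gap 0.0876
delta [-0.057  0.034  3.444]
turn [9.077 5.233 9.006]
t 7.6 tcp [0.4398 0.1832 0.2407] q [ 0.323 -0.239  1.557  0.     1.828  0.455] F [ 0.1 -0.6 -0.1] gap 0.0876
delta [ 0.045 -0.027  1.018]
turn [0.037 0.028 9.979]
```

```bash
python3 - <<'E'
from h import *
c=np.array([.4415,.184])
Rm=tilt(-71.5,60)
go(np.array([*c,.13])-0.006*Rm[:,2],Rm=Rm)
s=ctrl.snapshot('top');W=cloud(s)
for b in ctrl.boxes_of(s,'coaster')[:2]+ctrl.boxes_of(s,'cup_mid')[:2]:print(b)
E
```

```text
t 7.6 tcp [0.4398 0.1832 0.2407] q [ 0.323 -0.239  1.557  0.     1.828  0.455] F [ 0.1 -0.6 -0.1] gap 0.0876
delta [-0.065  0.027  2.694]
turn [8.94  5.586 9.619]
{'rect': [281.1, 217.2, 309.4, 243.5], 'score': 0.95}
{'rect': [232.6, 221.4, 250.4, 243.3], 'score': 0.61}
```

jog_arm --steps '[{"delta_pos": [0, 0, 1], "turn": [8.94, 5.6, 9.62], "claw": 0}, {"delta_pos": [-0.06, 0.03, 2.69], "turn": [8.94, 5.6, 9.62], "claw": 0}, {"delta_pos": [-0.06, 0.03, 2.69], "turn": [8.94, 5.6, 9.62], "claw": 0}, {"delta_pos": [-0.06, 0.03, 2.69], "turn": [8.94, 5.6, 9.62], "claw": 0}, {"delta_pos": [-0.06, 0.03, 2.69], "turn": [8.94, 5.6, 9.62], "claw": 0}, {"delta_pos": [-0.06, 0.03, 2.69], "turn": [8.94, 5.6, 9.62], "claw": 0}, {"delta_pos": [-0.06, 0.03, 2.69], "turn": [8.94, 5.6, 9.62], "claw": 0}, {"delta_pos": [-0.06, 0.03, 2.69], "turn": [8.94, 5.6, 9.62], "claw": 0}, {"delta_pos": [-0.06, 0.03, 2.69], "turn": [8.94, 5.6, 9.62], "claw": 0}, {"delta_pos": [-0.06, 0.03, 2.69], "turn": [8.94, 5.6, 9.62], "claw": 0}]'

```text
time_s: 8.75
tcp_pos: [0.5042, 0.2119, 0.1226]
tool_rot: [-0.378, 0.732, -0.495, 0.275]
force: [-0.2, -2.4, 0.1]
finger_gap: 0.0878
```

```bash
python3 - <<'E'
from h import *
c=np.array([.4415,.184])
Rm=tilt(-71.5,60)
go(np.array([*c,.035])-0.006*Rm[:,2],Rm=Rm)
print(np.round(Rt(ctrl.sense()),3))
s=ctrl.snapshot('wrist');W=cloud(s);save(s,'w2')
P=W[(np.hypot(W[...,0]-.4415,W[...,1]-.184)<.06)&(abs(W[...,2]-.057)<.012)];print('rim',len(P),P.min(0),P.max(0),cv2.minEnclosingCircle((P[:,:2]*1000).astype(np.float32)) if len(P) else '')
E
```

```text
t 8.75 tcp [0.5042 0.2119 0.1226] q [ 0.325 -0.855  2.426  0.031  0.598  1.499] F [-0.2 -2.4  0.1] gap 0.0878
delta [ 0.024  2.786 -0.333]
turn [0.7   0.202 0.448]
[[ 0.357 -0.517  0.778]
 [-0.933 -0.223  0.281]
 [ 0.029 -0.826 -0.562]]Traceback (most recent call last):
  File "<stdin>", line 7, in <module>
    return umr_minimum(a, axis, None, out, keepdims, initial, where)
ValueError: zero-size array to reduction operation minimum which has no identity
```

View pics/w2.png

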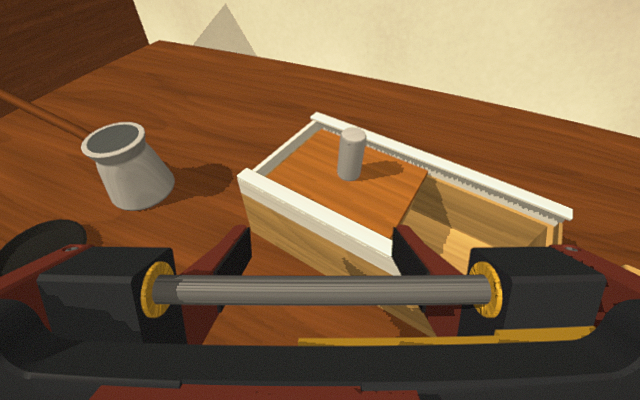

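```bash
cat > kin.py <<'E'
from h import *
from scipy.optimize import least_squares
Q=[([1.26,.092,1.232,0,1.82,-.057],[.1506,.5806,.2465]),([.351,-.069,1.447,0,1.764,-1.023],[.4964,.2181,.217]),([.134,.108,1.296,0,1.737,-1.242],[.5972,.115,.2004]),([.301,.28,.944,0,1.909,-1.074],[.624,.2291,.2899]),([.323,-.239,1.557,0,1.828,.455],[.4398,.1832,.2407]),([.325,-.855,2.426,.031,.598,1.499],[.5042,.2119,.1226])]
def rot(a,t): return R.from_rotvec(np.array(a,float)*t).as_matrix()
Z=[0,0,1];Y=[0,1,0]
def fk(q,v):
    d,h,A,B,L,e=v
    M=rot(Z,q[0]);p=M@[0,d,h];M=M@rot(Y,q[1]);p=p+M@[0,0,A];M=M@rot(Y,q[2]);p=p+M@[e,0,B]
    M=M@rot(Z,q[3])@rot(Y,q[4])@rot(Z,q[5]);p=p+M@[0,0,L];return p,M
res=least_squares(lambda v:np.concatenate([fk(q,v)[0]-p for q,p in Q]),[.03,.2,.4,.4,.2,0]);V=res.x
LO=np.array([-2.87,-.86,.17,-1.51,.06,-2.65])+.04;HI=np.array([2.87,2.18,2.46,4.65,2.69,2.65])-.04
def ik(p,M,q0):
    M0=M@C
    f=lambda q:np.concatenate([(fk(q,V)[0]-p)*5,R.from_matrix(fk(q,V)[1].T@M0).as_rotvec()])
    r=least_squares(f,np.clip(q0,LO+.01,HI-.01),bounds=(LO,HI));return r.x,np.linalg.norm(r.fun)
# constant tool offset rotation
C=np.eye(3)
E
python3 - <<'E'
from kin import *
print(np.round(V,4),np.round(np.abs(res.fun).max(),4))
print(np.round(fk(Q[5][0],V)[1],3)); s=ctrl.sense();print(np.round(Rt(s).T@fk(s['joints'],V)[1],3))
E
```

```text
[0.0341 0.1576 0.3728 0.5585 0.3247 0.0969] 0.0003
[[-0.357  0.518  0.778]
 [ 0.934  0.223  0.28 ]
 [-0.028  0.826 -0.563]]
[[-1. -0.  0.]
 [ 0. -1.  0.]
 [ 0.  0.  1.]]
```

```bash
cat >> kin.py <<'E'
C=np.diag([-1.,-1,1])
def best(p,M,seeds):
    return min((ik(p,M,s) for s in seeds),key=lambda t:t[1])
rng=np.random.default_rng(0)
SE=[np.array([.3,-.3,1.8,k,1.2,j]) for k in (-1.3,0,1.5,3) for j in (-1.5,0,1.5)]
E
python3 - <<'E'
from kin import *
for nm,g in (('cup',[.4415,.184,.038]),('coaster',[.458,.014,.047])):
  for th in (45,60,75):
    for a in (18,60,90,110,-45,-70,-90,-110):
        M=tilt(a-90,th);q,e=best(np.array(g)-.006*M[:,2],M,SE)
        if e<.01: print(nm,th,a,np.round(q,2))
E
```

```text
cup 45 60 [-0.16 -0.6   2.34  0.79  1.19  0.13]
cup 45 90 [-0.19 -0.17  2.03  0.77  1.5  -0.34]
cup 45 110 [-0.13  0.05  1.83  0.68  1.67 -0.55]
cup 45 -90 [ 0.7   0.26  1.59 -0.59  1.82 -2.43]
cup 45 -110 [ 0.61  0.39  1.43 -0.46  1.97 -2.22]
cup 60 90 [-0.3  -0.03  2.04  0.97  1.59 -0.53]
cup 60 110 [-0.22  0.21  1.79  0.84  1.79 -0.67]
cup 60 -70 [ 0.86  0.26  1.73 -0.88  1.76 -2.52]
cup 60 -90 [ 0.76  0.44  1.5  -0.74  1.96 -2.39]
cup 60 -110 [ 0.65  0.58  1.31 -0.59  2.14 -2.22]
cup 75 90 [-0.37  0.16  2.02  1.14  1.71 -0.7 ]
cup 75 110 [-0.27  0.39  1.75  0.99  1.91 -0.75]
cup 75 -45 [ 1.01  0.17  2.02 -1.23  1.6  -2.49]
cup 75 -70 [ 0.91  0.44  1.68 -1.03  1.88 -2.44]
cup 75 -90 [ 0.8   0.61  1.43 -0.89  2.1  -2.37]
cup 75 -110 [ 0.67  0.75  1.21 -0.73  2.29 -2.26]
coaster 45 60 [-0.59 -0.36  2.17  0.79  1.45 -0.22]
coaster 45 90 [-0.51 -0.01  1.86  0.67  1.71 -0.57]
coaster 45 110 [-0.42  0.17  1.67  0.56  1.86 -0.77]
coaster 45 -110 [ 0.35  0.2   1.64 -0.59  1.82 -2.44]
coaster 60 60 [-0.73 -0.23  2.2   1.01  1.54 -0.45]
coaster 60 90 [-0.6   0.16  1.82  0.83  1.82 -0.68]
coaster 60 110 [-0.49  0.35  1.6   0.69  2.   -0.82]
coaster 60 -90 [ 0.52  0.2   1.78 -0.87  1.77 -2.52]
coaster 60 -110 [ 0.42  0.38  1.56 -0.74  1.96 -2.38]
coaster 75 60 [-0.81 -0.02  2.2   1.19  1.65 -0.66]
coaster 75 90 [-0.65  0.34  1.78  0.97  1.94 -0.76]
coaster 75 110 [-0.52  0.52  1.53  0.83  2.13 -0.83]
coaster 75 -45 [ 0.7  -0.22  2.37 -1.4   1.36 -2.59]
coaster 75 -70 [ 0.66  0.16  2.   -1.18  1.67 -2.49]
coaster 75 -90 [ 0.57  0.38  1.74 -1.03  1.89 -2.43]
coaster 75 -110 [ 0.45  0.55  1.49 -0.89  2.09 -2.36]
```

```bash
cat > p.py <<'E'
from kin import *
M=tilt(78-90,68);c=np.array([.4415,.184,.0]);q=ctrl.sense()['joints']
for z in (.20,.038):
    q,e=ik(c+[0,0,z]-.006*M[:,2],M,[-.25,0,2,.9,1.6,-.6]);print(z,np.round(q,2),round(e,4))
cad=np.array([.612,.176]);Rc=np.array([[np.cos(-.1955),-np.sin(-.1955)],[np.sin(-.1955),np.cos(-.1955)]])
def pour(cx,cy,z,thp,phi,az=78.8):
    g=np.array([*(cad+Rc@[cx,cy-.065]),z]);T=tilt(az-90,thp)@rot(Z,np.radians(phi));return g-.006*T[:,2],T
if __name__=='__main__':
    ut=M.T@[0,0,1]
    for phi in (0,40,80,110,125,140):
        p,T=pour(-.025,.01,.18,68+min(17,phi/5),phi);q,e=ik(p,T,q);u=T@ut
        print(phi,np.round(q,2),round(e,4),'u(caddy)',np.round(Rc.T@u[:2],2),round(u[2],2))
    go(c+[0,0,.2]-.006*M[:,2],Rm=M)
E
python3 p.py
```

```text
0.2 [-0.38 -0.4   2.12  1.16  1.68 -0.2 ] 0.0
0.038 [-0.38 -0.1   2.21  1.15  1.52 -0.55] 0.0
0 [-0.39  0.07  1.74  1.15  1.65 -0.29] 0.0 u(caddy) [0. 0.] 1.0
40 [-0.41  0.13  1.76  1.27  1.69  0.33] 0.0 u(caddy) [ 0.6  -0.19] 0.78
80 [-0.43  0.2   1.78  1.38  1.74  0.96] 0.0 u(caddy) [ 0.91 -0.36] 0.2
110 [-0.43  0.21  1.78  1.4   1.75  1.48] 0.0 u(caddy) [ 0.87 -0.4 ] -0.28
125 [-0.43  0.21  1.78  1.4   1.75  1.74] 0.0 u(caddy) [ 0.76 -0.42] -0.5
140 [-0.43  0.21  1.78  1.4   1.75  2.  ] 0.0 u(caddy) [ 0.6  -0.44] -0.67
t 8.8 tcp [0.5029 0.2127 0.1185] q [ 0.33  -0.854  2.432  0.023  0.593  1.516] F [-0.3 -1.2 -2.3] gap 0.0882
delta [ 0.294 -0.729 -2.634]
turn [ 1.989 -8.529 -4.346]
```

jog_arm --steps '[{"delta_pos": [0.03, -0.8, -0.56], "turn": [0, 0, 0], "claw": 0}, {"delta_pos": [0.06, -1.65, -1.12], "turn": [0, 0, 0], "claw": 0}, {"delta_pos": [0.29, -0.73, -2.63], "turn": [1.99, -8.53, -4.35], "claw": 0}, {"delta_pos": [0.29, -0.73, -2.63], "turn": [1.99, -8.53, -4.35], "claw": 0}, {"delta_pos": [0.29, -0.73, -2.63], "turn": [1.99, -8.53, -4.35], "claw": 0}, {"delta_pos": [0.29, -0.73, -2.63], "turn": [1.99, -8.53, -4.35], "claw": 0}, {"delta_pos": [0.29, -0.73, -2.63], "turn": [1.99, -8.53, -4.35], "claw": 0}, {"delta_pos": [0.29, -0.73, -2.63], "turn": [1.99, -8.53, -4.35], "claw": 0}, {"delta_pos": [0.29, -0.73, -2.63], "turn": [1.99, -8.53, -4.35], "claw": 0}, {"delta_pos": [0.29, -0.73, -2.63], "turn": [1.99, -8.53, -4.35], "claw": 0}]'

```text
time_s: 9.8
tcp_pos: [0.4414, 0.177, 0.2091]
tool_rot: [-0.545, 0.828, -0.112, 0.074]
force: [-0.1, 0.4, 0.5]
finger_gap: 0.0877
```

```bash
python3 - <<'E'
from kin import *
M=tilt(-12,68);c=np.array([.4415,.184,.0])
go(c+[0,0,.13]-.006*M[:,2],Rm=M)
go(c+[0,0,.2]-.006*M[:,2])
E
```

```text
t 9.8 tcp [0.4414 0.177  0.2091] q [-0.385 -0.472  2.141  1.154  1.637 -0.138] F [-0.1  0.4  0.5] gap 0.0877
delta [-0.037  1.753  0.788]
turn [ 0.219 -0.529 -0.211]
t 9.8 tcp [0.4414 0.177  0.2091] q [-0.385 -0.472  2.141  1.154  1.637 -0.138] F [-0.1  0.4  0.5] gap 0.0877
delta [-0.035  0.146  0.095]
```

jog_arm --steps '[{"delta_pos": [-0.04, 1.0, 0.4], "turn": [0.22, -0.53, -0.21], "claw": 0}, {"delta_pos": [-0.04, 1.75, 0.79], "turn": [0.22, -0.53, -0.21], "claw": 0}, {"delta_pos": [-0.04, 1.75, 0.79], "turn": [0.22, -0.53, -0.21], "claw": 0}, {"delta_pos": [-0.04, 1.75, 0.79], "turn": [0.22, -0.53, -0.21], "claw": 0}]'

```text
time_s: 10.2
tcp_pos: [0.4395, 0.1797, 0.1319]
tool_rot: [-0.555, 0.825, -0.092, 0.056]
force: [0.8, -0.6, -0.4]
finger_gap: 0.0881
```

```bash
python3 - <<'E'
from kin import *
c=np.array([.4415,.184,.0])
for n in ('top','wrist'):
    s=ctrl.snapshot(n);W=cloud(s)
    if n=='wrist': save(s,'w3')
    P=W[(np.hypot(W[...,0]-.4415,W[...,1]-.184)<.06)&(abs(W[...,2]-.059)<.008)];print('rim',len(P),cv2.minEnclosingCircle((P[:,:2]*1000).astype(np.float32)) if len(P) else '', [x for x in ctrl.boxes_of(s,'cup_mid')[:2]])
M=tilt(-12,68)
go(c+[0,0,.038]-.006*M[:,2],Rm=M)
E
```

```text
rim 94 ((442.0632019042969, 184.1193084716797), 32.85536575317383) [{'rect': [227.4, 221.1, 249.3, 241.6], 'score': 0.71}]
rim 638 ((439.86865234375, 183.97227478027344), 32.79025650024414) [{'rect': [274.1, 307.4, 366.1, 346.6], 'score': 0.87}, {'rect': [326.1, 333.4, 337.1, 339.2], 'score': 0.25}]
t 10.4 tcp [0.4403 0.1794 0.1333] q [-0.38  -0.311  2.177  1.151  1.607 -0.33 ] F [-0.   0.1 -0.2] gap 0.0881
delta [0.019 2.161 0.863]
turn [ 0.049 -0.036 -0.074]
```

View pics/w3.png

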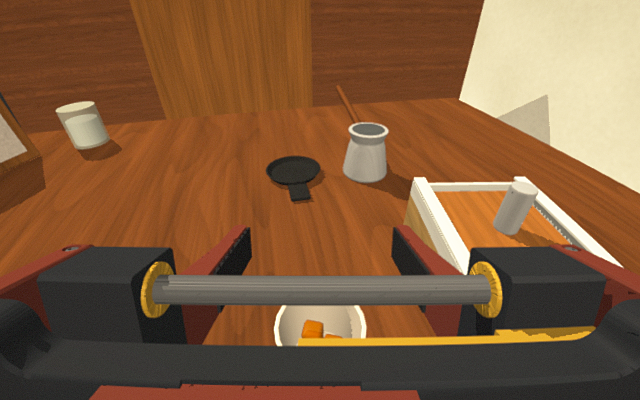

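jog_arm --steps '[{"delta_pos": [0.0, 0.8, 0.32], "turn": [0, 0, 0], "claw": 0}, {"delta_pos": [0.01, 1.6, 0.64], "turn": [0, 0, 0], "claw": 0}, {"delta_pos": [0.01, 2.16, 0.86], "turn": [0, 0, 0], "claw": 0}, {"delta_pos": [0.01, 2.16, 0.86], "turn": [0, 0, 0], "claw": 0}, {"delta_pos": [0.01, 2.16, 0.86], "turn": [0, 0, 0], "claw": 0}]'

```text
time_s: 10.9
tcp_pos: [0.4394, 0.1787, 0.0395]
tool_rot: [-0.554, 0.825, -0.092, 0.056]
force: [-0.1, 0.1, 1.0]
finger_gap: 0.0879
```

jog_arm --steps '[{"delta_pos": [0, 0, 0], "turn": [0, 0, 0], "claw": 0.5}, {"delta_pos": [0, 0, 0], "turn": [0, 0, 0], "claw": 0.6}, {"delta_pos": [0, 0, 0], "turn": [0, 0, 0], "claw": 1}, {"delta_pos": [0, 0, 0], "turn": [0, 0, 0], "claw": 1}, {"delta_pos": [0, 0, 0], "turn": [0, 0, 0], "claw": 1}]' --force 35

```text
time_s: 11.4
tcp_pos: [0.4392, 0.1787, 0.0389]
tool_rot: [-0.555, 0.825, -0.092, 0.056]
force: [-1.1, -2.3, 4.8]
finger_gap: 0.0631
```

```bash
python3 - <<'E'
from p import *
s=st();M=Rt(s);print(M.T@[0,0,1], 'grasp',np.array(s['tcp_pos'])+.006*M[:,2])
g=np.array(s['tcp_pos']);
go(g+[0,0,.15])
p,T=pour(-.025,.01,.19,68,0);print('over well');go(p,Rm=T)
E
```

```text
0.2 [-0.38 -0.4   2.12  1.16  1.68 -0.2 ] 0.0
0.038 [-0.38 -0.1   2.21  1.15  1.52 -0.55] 0.0
t 11.4 tcp [0.4392 0.1787 0.0389] q [-0.383 -0.112  2.212  1.152  1.515 -0.541] F [-1.1 -2.3  4.8] gap 0.0631
[-0.01010988 -0.92554523 -0.37850208] grasp [0.44032217 0.18417214 0.03665509]
t 11.4 tcp [0.4392 0.1787 0.0389] q [-0.383 -0.112  2.212  1.152  1.515 -0.541] F [-1.1 -2.3  4.8] gap 0.0631
delta [-0.038 -3.471 -1.419]
over well
t 11.4 tcp [0.4392 0.1787 0.0389] q [-0.383 -0.112  2.212  1.152  1.515 -0.541] F [-1.1 -2.3  4.8] gap 0.0631
delta [ 3.603 -3.33  -2.081]
turn [ 0.039 -0.149 -0.165]
```

jog_arm --steps '[{"delta_pos": [-0.01, -0.6, -0.24], "turn": [0, 0, 0], "claw": 1}, {"delta_pos": [-0.02, -1.4, -0.57], "turn": [0, 0, 0], "claw": 1}, {"delta_pos": [-0.03, -2.2, -0.9], "turn": [0, 0, 0], "claw": 1}, {"delta_pos": [-0.04, -3.0, -1.22], "turn": [0, 0, 0], "claw": 1}, {"delta_pos": [-0.04, -3.5, -1.42], "turn": [0, 0, 0], "claw": 1}, {"delta_pos": [0.8, -3.4, -1.6], "turn": [0, 0, 0], "claw": 1}, {"delta_pos": [1.7, -3.4, -1.8], "turn": [0, 0, -0.1], "claw": 1}, {"delta_pos": [2.6, -3.33, -2], "turn": [0, -0.1, -0.15], "claw": 1}, {"delta_pos": [3.3, -3.33, -2.08], "turn": [0.04, -0.15, -0.17], "claw": 1}, {"delta_pos": [3.6, -3.33, -2.08], "turn": [0.04, -0.15, -0.17], "claw": 1}]'

```text
time_s: 12.4
tcp_pos: [0.5773, 0.1205, 0.1896]
tool_rot: [-0.556, 0.826, -0.082, 0.054]
force: [-0.5, 0.2, -1.8]
finger_gap: 0.0627
```

```bash
cat > q.py <<'E'
from p import *
s=st();M1=Rt(s);print(M1.T@[0,0,1])
p,T=pour(-.025,.01,.18,84,85);go(p,Rm=T)
ut=np.array([-.01,-.9255,-.3785])
for ph in (95,110,125,140):
    p2,T2=pour(-.025,.01,.18,84,ph);print(ph,'from 85: d',np.round(T.T@(p2-p)/.04,3),'turn',np.round(np.degrees(R.from_matrix(T.T@T2).as_rotvec())/6,2),T2@ut)
E
python3 q.py
```

```text
0.2 [-0.38 -0.4   2.12  1.16  1.68 -0.2 ] 0.0
0.038 [-0.38 -0.1   2.21  1.15  1.52 -0.55] 0.0
t 12.4 tcp [0.5773 0.1205 0.1896] q [-0.386  0.061  1.731  1.151  1.659 -0.275] F [-0.5  0.2 -1.8] gap 0.0627
[-0.00259028 -0.92637142 -0.3766023 ]
t 12.4 tcp [0.5773 0.1205 0.1896] q [-0.386  0.061  1.731  1.151  1.659 -0.275] F [-0.5  0.2 -1.8] gap 0.0627
delta [-0.044  0.205  0.089]
turn [ 2.169 -1.996 14.039]
95 from 85: d [0. 0. 0.] turn [ 0.   -0.    1.67] [ 0.83072382 -0.55575616 -0.03074936]
110 from 85: d [0. 0. 0.] turn [0.   0.   4.17] [ 0.77712667 -0.57033839 -0.26589613]
125 from 85: d [ 0. -0. -0.] turn [0.   0.   6.67] [ 0.66558696 -0.5712173  -0.4802263 ]
140 from 85: d [0. 0. 0.] turn [ 0.   -0.    9.17] [ 0.50370593 -0.55833298 -0.65913361]
```

jog_arm --steps '[{"delta_pos": [0, 0, 0], "turn": [0.22, -0.2, 1.4], "claw": 1}, {"delta_pos": [0, 0.1, 0], "turn": [0.43, -0.4, 2.8], "claw": 1}, {"delta_pos": [0, 0.1, 0], "turn": [0.65, -0.6, 4.2], "claw": 1}, {"delta_pos": [0, 0.2, 0], "turn": [0.87, -0.8, 5.6], "claw": 1}, {"delta_pos": [0, 0.2, 0], "turn": [1.08, -1, 7], "claw": 1}, {"delta_pos": [0, 0.2, 0], "turn": [1.3, -1.2, 8.4], "claw": 1}, {"delta_pos": [0, 0.2, 0.09], "turn": [1.5, -1.4, 9.8], "claw": 1}, {"delta_pos": [-0.04, 0.2, 0.09], "turn": [1.73, -1.6, 11.2], "claw": 1}, {"delta_pos": [-0.04, 0.2, 0.09], "turn": [1.95, -1.8, 12.6], "claw": 1}, {"delta_pos": [-0.04, 0.2, 0.09], "turn": [2.17, -2, 14], "claw": 1}]'

```text
time_s: 13.4
tcp_pos: [0.5738, 0.1223, 0.1808]
tool_rot: [0.535, -0.496, 0.553, 0.403]
force: [0.6, -0.0, -2.2]
finger_gap: 0.0632
```

jog_arm --steps '[{"delta_pos": [0, 0, 0], "turn": [0, 0, 1], "claw": 1}, {"delta_pos": [0, 0, 0], "turn": [0, 0, 2], "claw": 1}, {"delta_pos": [0, 0, 0], "turn": [0, 0, 3], "claw": 1}, {"delta_pos": [0, 0, 0], "turn": [0, 0, 4], "claw": 1}, {"delta_pos": [0, 0, 0], "turn": [0, 0, 5], "claw": 1}, {"delta_pos": [0, 0, 0], "turn": [0, 0, 6], "claw": 1}, {"delta_pos": [0, 0, 0], "turn": [0, 0, 7], "claw": 1}, {"delta_pos": [0, 0, 0], "turn": [0, 0, 8], "claw": 1}, {"delta_pos": [0, 0, 0], "turn": [0, 0, 9], "claw": 1}, {"delta_pos": [0, 0, 0], "turn": [0, 0, 9.2], "claw": 1}]'

```text
time_s: 14.4
tcp_pos: [0.5738, 0.1224, 0.1813]
tool_rot: [0.288, -0.185, 0.719, 0.604]
force: [0.8, -0.1, -1.5]
finger_gap: 0.0627
```

jog_arm --steps '[{"delta_pos": [0, 0, 0], "turn": [0, 0, 0.4], "claw": 1}, {"delta_pos": [0, 0, 0], "turn": [0, 0, 0.4], "claw": 1}, {"delta_pos": [0, 0, 0], "turn": [0, 0, 0.4], "claw": 1}, {"delta_pos": [0, 0, 0], "turn": [0, 0, 0.4], "claw": 1}, {"delta_pos": [0, 0, 0], "turn": [0, 0, 0.4], "claw": 1}]'

```text
time_s: 14.9
tcp_pos: [0.5739, 0.1223, 0.1822]
tool_rot: [0.277, -0.171, 0.723, 0.61]
force: [-0.2, 0.0, -1.5]
finger_gap: 0.0628
```

```bash
python3 - <<'E'
from h import *
st()
s=ctrl.snapshot('top');save(s,'t4',(170,120,340,290),4.5)
s=ctrl.snapshot('scene');a=s['pixels'][120:280,260:460,::-1];cv2.imwrite('pics/s4.png',cv2.resize(a,None,fx=3.5,fy=3.5,interpolation=2))
b=cv2.imread('pics/t4.png');a=cv2.resize(cv2.imread('pics/s4.png'),(430,344));b=cv2.resize(b,(344,344));cv2.imwrite('pics/j4.png',np.hstack([a,b]))
E
```

```text
t 14.9 tcp [0.5739 0.1223 0.1822] q [-0.425  0.19   1.783  1.383  1.741  2.053] F [-0.2  0.  -1.5] gap 0.0628
```

View pics/j4.png

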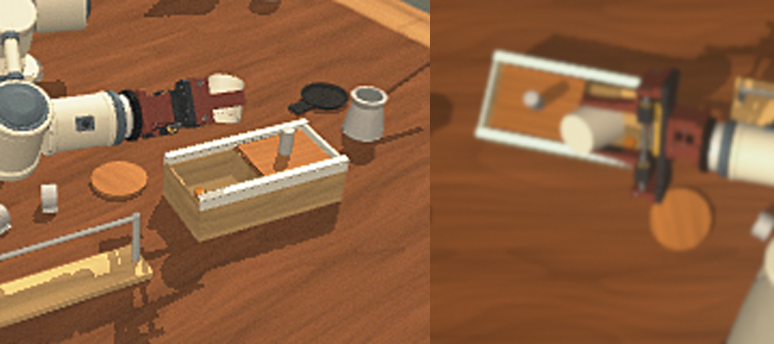

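```bash
cat > co.py <<'E'
from p import *
def coaster():
    s=ctrl.snapshot('top');W=cloud(s)
    b=ctrl.boxes_of(s,'coaster')[0]['rect'];l,t,r,bb=[int(round(x)) for x in b]
    S=W[t-6:bb+6,l-6:r+6].reshape(-1,3);S=S[(abs(S[:,2]-.0095)<.004)]
    (cx,cy),rad=cv2.minEnclosingCircle((S[:,:2]*1000).astype(np.float32))
    hsv=cv2.cvtColor(s['pixels'],cv2.COLOR_RGB2HSV)
    u,v=int((b[0]+b[2])/2),int((b[1]+b[3])/2);w=W[v-3:v+4,u-3:u+4].reshape(-1,3)
    return b,(cx,cy,rad),np.median(S,0),w.mean(0)
if __name__=='__main__':
    print(coaster())
    p,T=pour(-.03,.0,.22,68,0);go(p,Rm=T)
E
python3 co.py
```

```text
0.2 [-0.38 -0.4   2.12  1.16  1.68 -0.2 ] 0.0
0.038 [-0.38 -0.1   2.21  1.15  1.52 -0.55] 0.0
([281.7, 216.3, 308.7, 241.8], (442.81982421875, 5.890129566192627, 63.845062255859375), array([0.45329567, 0.01656977, 0.00831152]), array([0.45006621, 0.01341966, 0.00789559]))
t 15.1 tcp [0.574  0.1223 0.1823] q [-0.425  0.19   1.782  1.383  1.741  2.054] F [-0.1  0.7 -0.3] gap 0.0628
delta [-0.53   0.813 -0.364]
turn [ -1.112   3.331 -23.51 ]
```

jog_arm --steps '[{"delta_pos": [-0.53, 0.81, -0.36], "turn": [-1.11, 3.33, -23.5], "claw": 1}, {"delta_pos": [-0.53, 0.81, -0.36], "turn": [-1.11, 3.33, -23.5], "claw": 1}, {"delta_pos": [-0.53, 0.81, -0.36], "turn": [-1.11, 3.33, -23.5], "claw": 1}, {"delta_pos": [-0.53, 0.81, -0.36], "turn": [-1.11, 3.33, -23.5], "claw": 1}, {"delta_pos": [-0.53, 0.81, -0.36], "turn": [-1.11, 3.33, -23.5], "claw": 1}, {"delta_pos": [-0.53, 0.81, -0.36], "turn": [-1.11, 3.33, -23.5], "claw": 1}, {"delta_pos": [-0.53, 0.81, -0.36], "turn": [-1.11, 3.33, -23.5], "claw": 1}, {"delta_pos": [-0.53, 0.81, -0.36], "turn": [-1.11, 3.33, -23.5], "claw": 1}, {"delta_pos": [-0.53, 0.81, -0.36], "turn": [-1.11, 3.33, -23.5], "claw": 1}, {"delta_pos": [-0.53, 0.81, -0.36], "turn": [-1.11, 3.33, -23.5], "claw": 1}]'

```text
time_s: 16.1
tcp_pos: [0.569, 0.1127, 0.2221]
tool_rot: [-0.54, 0.681, -0.418, -0.265]
force: [0.5, -0.5, -1.7]
finger_gap: 0.0627
```

```bash
cat > pl.py <<'E'
from p import *
import sys
z=float(sys.argv[1])
# cup bottom .0367 below grasp when tool rotation tilt(-12,68)
M=tilt(-12,68);ut=np.array([-.01,-.9255,-.3785]);A=np.cross(M@ut,[0,0,1]);M=R.from_rotvec(A).as_matrix()@M
g=np.array([.453,.0165,z]);print(ik(g-.006*M[:,2],M,[-.65,.3,1.8,.95,1.9,-.7]))
go(g-.006*M[:,2],Rm=M)
E
python3 pl.py .18
```

```text
0.2 [-0.38 -0.4   2.12  1.16  1.68 -0.2 ] 0.0
0.038 [-0.38 -0.1   2.21  1.15  1.52 -0.55] 0.0
(array([-0.69807203, -0.10719884,  1.91064962,  1.04864258,  1.91638024,
       -0.41382285]), np.float64(1.4067757982402274e-15))
t 16.1 tcp [0.569  0.1127 0.2221] q [-0.41   0.131  1.656  1.219  1.804  0.704] F [ 0.5 -0.5 -1.7] gap 0.0627
delta [ 0.039  3.187 -2.421]
turn [-0.422  1.42  -9.149]
```

jog_arm --steps '[{"delta_pos": [0, 0, 0], "turn": [-0.2, 0.5, -3], "claw": 1}, {"delta_pos": [0, 0, 0], "turn": [-0.4, 1, -6], "claw": 1}, {"delta_pos": [0, 0, 0], "turn": [-0.42, 1.42, -9.15], "claw": 1}, {"delta_pos": [0.04, 1.0, -0.8], "turn": [-0.42, 1.42, -9.15], "claw": 1}, {"delta_pos": [0.04, 2, -1.6], "turn": [-0.42, 1.42, -9.15], "claw": 1}, {"delta_pos": [0.04, 3.19, -2.42], "turn": [-0.42, 1.42, -9.15], "claw": 1}, {"delta_pos": [0.04, 3.19, -2.42], "turn": [-0.42, 1.42, -9.15], "claw": 1}, {"delta_pos": [0.04, 3.19, -2.42], "turn": [-0.42, 1.42, -9.15], "claw": 1}, {"delta_pos": [0.04, 3.19, -2.42], "turn": [-0.42, 1.42, -9.15], "claw": 1}, {"delta_pos": [0.04, 3.19, -2.42], "turn": [-0.42, 1.42, -9.15], "claw": 1}]'

```text
time_s: 17.1
tcp_pos: [0.452, 0.0118, 0.1832]
tool_rot: [-0.555, 0.825, -0.092, 0.052]
force: [-0.4, -0.2, -2.1]
finger_gap: 0.0626
```

```bash
python3 pl.py .085; python3 - <<'E'
from h import *
s=ctrl.snapshot('top');a=s['pixels'][120:290,170:340,::-1];cv2.imwrite('pics/t5.png',cv2.resize(a,None,fx=3.5,fy=3.5,interpolation=2))
E
```

```text
0.2 [-0.38 -0.4   2.12  1.16  1.68 -0.2 ] 0.0
0.038 [-0.38 -0.1   2.21  1.15  1.52 -0.55] 0.0
(array([-0.69807203,  0.03575258,  1.96303054,  0.9978698 ,  1.81442343,
       -0.58805121]), np.float64(1.050614913138708e-13))
t 17.1 tcp [0.452  0.0118 0.1832] q [-0.696 -0.109  1.91   1.05   1.917 -0.404] F [-0.4 -0.2 -2.1] gap 0.0626
delta [0.04  2.227 0.89 ]
turn [-0.002  0.011 -0.06 ]
```

View pics/t5.png

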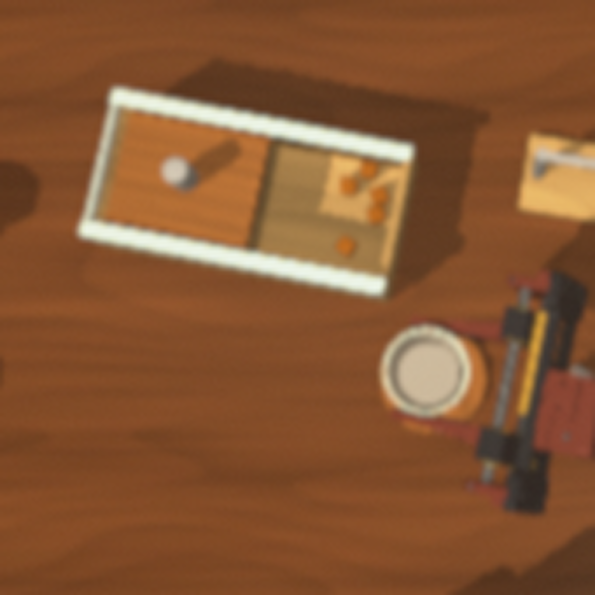

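jog_arm --steps '[{"delta_pos": [0.04, 0.8, 0.3], "turn": [0, 0, -0.06], "claw": 1}, {"delta_pos": [0.04, 1.6, 0.6], "turn": [0, 0, -0.06], "claw": 1}, {"delta_pos": [0.04, 2.2, 0.88], "turn": [0, 0, -0.06], "claw": 1}, {"delta_pos": [0.04, 2.6, 1.04], "turn": [0, 0, -0.06], "claw": 1}, {"delta_pos": [0.04, 2.9, 1.16], "turn": [0, 0, -0.06], "claw": 1}, {"delta_pos": [0.04, 3.05, 1.22], "turn": [0, 0, -0.06], "claw": 1}, {"delta_pos": [0.04, 3.1, 1.25], "turn": [0, 0, -0.06], "claw": 1}, {"delta_pos": [0.04, 3.1, 1.25], "turn": [0, 0, -0.06], "claw": 1}]'

```text
time_s: 17.95
tcp_pos: [0.4511, 0.0108, 0.0494]
tool_rot: [-0.555, 0.825, -0.089, 0.054]
force: [0.4, -0.7, -1.5]
finger_gap: 0.0629
```

```bash
python3 pl.py .0455|tail -3; python3 - <<'E'
from h import *
print(Rt(ctrl.sense())@[-.01,-.9255,-.3785])
s=ctrl.snapshot('top');W=cloud(s);P=W[(np.hypot(W[...,0]-.453,W[...,1]-.0165)<.05)&(abs(W[...,2]-.069)<.006)];print('rim',len(P),np.median(P[:,2]),cv2.minEnclosingCircle((P[:,:2]*1000).astype(np.float32)))
E
```

```text
t 17.95 tcp [0.4511 0.0108 0.0494] q [-0.699  0.106  1.971  0.983  1.772 -0.656] F [ 0.4 -0.7 -1.5] gap 0.0629
delta [0.018 0.035 0.025]
turn [-0.002  0.005  0.008]
[-6.05542982e-04 -1.25223807e-04  9.99956058e-01]
rim 132 0.06839734622231808 ((450.6979675292969, 4.75459098815918), 44.40156173706055)
```

jog_arm --steps '[{"delta_pos": [0, 0.03, 0.012], "turn": [0, 0, 0], "claw": 1}, {"delta_pos": [0, 0.05, 0.02], "turn": [0, 0, 0], "claw": 1}, {"delta_pos": [0, 0.05, 0.02], "turn": [0, 0, 0], "claw": 1}]'

```text
time_s: 18.3
tcp_pos: [0.4511, 0.0105, 0.048]
tool_rot: [-0.555, 0.825, -0.089, 0.055]
force: [-0.1, -1.5, 4.3]
finger_gap: 0.0629
```

jog_arm --steps '[{"delta_pos": [0, 0, 0], "turn": [0, 0, 0], "claw": 0}, {"delta_pos": [0, 0, 0], "turn": [0, 0, 0], "claw": 0}, {"delta_pos": [0, 0, 0], "turn": [0, 0, 0], "claw": 0}, {"delta_pos": [0, 0, 0], "turn": [0, 0, 0], "claw": 0}, {"delta_pos": [0, -0.5, -0.2], "turn": [0, 0, 0], "claw": 0}, {"delta_pos": [0, -1.4, -0.57], "turn": [0, 0, 0], "claw": 0}, {"delta_pos": [0, -2.3, -0.94], "turn": [0, 0, 0], "claw": 0}, {"delta_pos": [0, -3.3, -1.35], "turn": [0, 0, 0], "claw": 0}, {"delta_pos": [0, -4.2, -1.72], "turn": [0, 0, 0], "claw": 0}, {"delta_pos": [0, -5, -2.04], "turn": [0, 0, 0], "claw": 0}]'

```text
time_s: 19.3
tcp_pos: [0.4527, 0.0107, 0.2649]
tool_rot: [-0.555, 0.826, -0.089, 0.054]
force: [0.4, 0.5, -0.4]
finger_gap: 0.0881
```

```bash
cat > lid.py <<'E'
from kin import *
go([.621,.2275,.24],np.radians(78.8));go([.621,.2275,.24],np.radians(78.8-180))
s=ctrl.snapshot('top');W=cloud(s);P=W[(np.hypot(W[...,0]-.453,W[...,1]-.0165)<.05)&(abs(W[...,2]-.069)<.006)];print('rim',len(P),np.median(P,0),cv2.minEnclosingCircle((P[:,:2]*1000).astype(np.float32)))
P=W[(abs(W[...,0]-.62)<.05)&(abs(W[...,1]-.2)<.1)&(W[...,2]>.1)&(W[...,2]<.13)];print('knob',P.mean(0),len(P))
save(s,'t6',(170,120,340,290),3.5)
E
python3 lid.py
```

```text
t 19.3 tcp [0.4527 0.0107 0.2649] q [-0.697 -0.184  1.825  1.107  1.992 -0.26 ] F [ 0.4  0.5 -0.4] gap 0.0881
delta [ 2.999 -1.787  5.941]
turn [ -8.791  -8.792 -13.222]
t 19.3 tcp [0.4527 0.0107 0.2649] q [-0.697 -0.184  1.825  1.107  1.992 -0.26 ] F [ 0.4  0.5 -0.4] gap 0.0881
delta [ 2.999 -1.787  5.941]
turn [-8.751  8.75  12.91 ]
rim 77 [0.45446692 0.02027985 0.06736206] ((454.17926025390625, 15.542122840881348), 32.69023895263672)
knob [0.62148402 0.22682006 0.11768915] 58
```

jog_arm --steps '[{"delta_pos": [3, -1.79, 5.94], "turn": [-8.79, -8.79, -13.22], "claw": 0}, {"delta_pos": [3, -1.79, 5.94], "turn": [-8.79, -8.79, -13.22], "claw": 0}, {"delta_pos": [3, -1.79, 5.94], "turn": [-8.79, -8.79, -13.22], "claw": 0}, {"delta_pos": [3, -1.79, 5.94], "turn": [-8.79, -8.79, -13.22], "claw": 0}, {"delta_pos": [3, -1.79, 5.94], "turn": [-8.79, -8.79, -13.22], "claw": 0}, {"delta_pos": [3, -1.79, 5.94], "turn": [-8.79, -8.79, -13.22], "claw": 0}, {"delta_pos": [3, -1.79, 5.94], "turn": [-8.79, -8.79, -13.22], "claw": 0}, {"delta_pos": [3, -1.79, 5.94], "turn": [-8.79, -8.79, -13.22], "claw": 0.5}, {"delta_pos": [3, -1.79, 5.94], "turn": [-8.79, -8.79, -13.22], "claw": 0.5}, {"delta_pos": [3, -1.79, 5.94], "turn": [-8.79, -8.79, -13.22], "claw": 0.5}]'

```text
time_s: 20.35
tcp_pos: [0.6215, 0.2274, 0.2375]
tool_rot: [-0.134, 0.848, 0.512, 0.012]
force: [-0.1, 0.3, -0.5]
finger_gap: 0.0673
```

```bash
python3 -c "
from h import *
go([.6215,.2285,.24],np.radians(78.8))
go([.6235,.2292,.114],np.radians(78.8))
"
```

```text
t 20.35 tcp [0.6215 0.2274 0.2375] q [ 0.172  0.298  1.036  0.273  1.873 -0.841] F [-0.1  0.3 -0.5] gap 0.0673
delta [ 0.033 -0.026 -0.053]
turn [-1.846 -1.824 -2.744]
t 20.35 tcp [0.6215 0.2274 0.2375] q [ 0.172  0.298  1.036  0.273  1.873 -0.841] F [-0.1  0.3 -0.5] gap 0.0673
delta [-0.428  0.689  2.981]
turn [-1.846 -1.824 -2.744]
```

jog_arm --steps '[{"delta_pos": [0, 0, 0], "turn": [-1.85, -1.82, -2.74], "claw": 0.5}, {"delta_pos": [0, 0, 0], "turn": [-1.85, -1.82, -2.74], "claw": 0.5}, {"delta_pos": [0, 0, 0], "turn": [-1.85, -1.82, -2.74], "claw": 0.5}, {"delta_pos": [0, 0, 0], "turn": [-1.85, -1.82, -2.74], "claw": 0.5}, {"delta_pos": [-0.14, 0.23, 1], "turn": [-1.85, -1.82, -2.74], "claw": 0.5}, {"delta_pos": [-0.28, 0.46, 2], "turn": [-1.85, -1.82, -2.74], "claw": 0.5}, {"delta_pos": [-0.43, 0.69, 2.98], "turn": [-1.85, -1.82, -2.74], "claw": 0.5}, {"delta_pos": [-0.43, 0.69, 2.98], "turn": [-1.85, -1.82, -2.74], "claw": 0.5}, {"delta_pos": [-0.43, 0.69, 2.98], "turn": [-1.85, -1.82, -2.74], "claw": 0.5}]'

```text
time_s: 21.25
tcp_pos: [0.6228, 0.2288, 0.1142]
tool_rot: [-0.003, 0.775, 0.632, -0.0]
force: [0.3, -0.2, 1.3]
finger_gap: 0.044
```

jog_arm --steps '[{"delta_pos": [0, 0, 0], "turn": [0, 0, 0], "claw": 1}, {"delta_pos": [0, 0, 0], "turn": [0, 0, 0], "claw": 1}, {"delta_pos": [0, 0, 0], "turn": [0, 0, 0], "claw": 1}, {"delta_pos": [0, 0, 0], "turn": [0, 0, 0], "claw": 1}, {"delta_pos": [0, 0, 0], "turn": [0, 0, 0], "claw": 1}]' --force 40

```text
time_s: 21.75
tcp_pos: [0.624, 0.2296, 0.117]
tool_rot: [-0.001, 0.774, 0.633, 0.003]
force: [-0.5, -0.1, 5.6]
finger_gap: 0.0212
```

jog_arm --steps '[{"delta_pos": [0, 0, -0.1], "turn": [0, 0, 0], "claw": 1}, {"delta_pos": [0, 0, -0.24], "turn": [0, 0, 0], "claw": 1}, {"delta_pos": [0, 0, -0.24], "turn": [0, 0, 0], "claw": 1}, {"delta_pos": [0, 0, -0.24], "turn": [0, 0, 0], "claw": 1}]'

```text
time_s: 22.15
tcp_pos: [0.6237, 0.2292, 0.124]
tool_rot: [-0.001, 0.775, 0.632, 0.001]
force: [5.7, -0.8, -2.1]
finger_gap: 0.0214
```

```bash
python3 -c "
from h import *
go([.6004,.1124,.1244],np.radians(78.8))
"
```

```text
t 22.15 tcp [0.6237 0.2292 0.124 ] q [ 0.299  0.272  1.246  0.003  1.621 -1.07 ] F [ 5.7 -0.8 -2.1] gap 0.0214
delta [-2.978  0.012 -0.022]
turn [-0.002 -0.036 -0.055]
```

jog_arm --steps '[{"delta_pos": [0, 0, -0.07], "turn": [0, 0, 0], "claw": 1}, {"delta_pos": [-0.3, 0, -0.07], "turn": [0, 0, 0], "claw": 1}, {"delta_pos": [-0.7, 0, -0.07], "turn": [0, 0, 0], "claw": 1}, {"delta_pos": [-1.1, 0.01, -0.07], "turn": [0, 0, 0], "claw": 1}, {"delta_pos": [-1.5, 0.01, -0.07], "turn": [0, 0, 0], "claw": 1}, {"delta_pos": [-1.9, 0.01, -0.07], "turn": [0, 0, 0], "claw": 1}, {"delta_pos": [-2.3, 0.02, -0.07], "turn": [0, 0, 0], "claw": 1}, {"delta_pos": [-2.6, 0.02, -0.07], "turn": [0, 0, 0], "claw": 1}, {"delta_pos": [-2.85, 0.02, -0.07], "turn": [0, 0, 0], "claw": 1}, {"delta_pos": [-2.99, 0.02, -0.07], "turn": [0, 0, 0], "claw": 1}]'

```text
time_s: 23.15
tcp_pos: [0.5999, 0.1117, 0.1264]
tool_rot: [-0.002, 0.775, 0.633, 0.001]
force: [7.4, 12.4, -4.2]
finger_gap: 0.0214
```

jog_arm --steps '[{"delta_pos": [0, 0, 0], "turn": [0, 0, 0], "claw": 1}, {"delta_pos": [-0.01, 0, 0], "turn": [0, 0, 0], "claw": 1}, {"delta_pos": [-0.01, 0, 0], "turn": [0, 0, 0], "claw": 1}]'

```text
time_s: 23.45
tcp_pos: [0.6, 0.112, 0.1266]
tool_rot: [-0.002, 0.774, 0.633, 0.001]
force: [4.3, 1.8, -2.6]
finger_gap: 0.0215
```

jog_arm --steps '[{"delta_pos": [0, 0, 0.12], "turn": [0, 0, 0], "claw": 1}, {"delta_pos": [0, 0, 0.24], "turn": [0, 0, 0], "claw": 1}, {"delta_pos": [0, 0, 0.26], "turn": [0, 0, 0], "claw": 1}, {"delta_pos": [0, 0, 0.26], "turn": [0, 0, 0], "claw": 0.5}, {"delta_pos": [0, 0, 0.26], "turn": [0, 0, 0], "claw": 0.5}, {"delta_pos": [0, 0, 0.26], "turn": [0, 0, 0], "claw": 0.5}]'

```text
time_s: 24.05
tcp_pos: [0.5994, 0.1115, 0.1155]
tool_rot: [-0.002, 0.774, 0.633, 0.0]
force: [1.1, -0.5, -0.2]
finger_gap: 0.0413
```

jog_arm --steps '[{"delta_pos": [0, 0, -1], "turn": [0, 0, 0], "claw": 0.5}, {"delta_pos": [0, 0, -2], "turn": [0, 0, 0], "claw": 0.5}, {"delta_pos": [-0.5, -1, -2.8], "turn": [0, 0, 0], "claw": 0.5}, {"delta_pos": [-1, -2, -2.8], "turn": [0, 0, 0], "claw": 0.5}, {"delta_pos": [-2, -2.8, -2.8], "turn": [0, 0, 0], "claw": 0.5}, {"delta_pos": [-3, -3.8, -2.8], "turn": [0, 0, 0], "claw": 0.5}, {"delta_pos": [-4, -3.8, -2.8], "turn": [0, 0, 0], "claw": 0.5}, {"delta_pos": [-5, -3.8, -2.8], "turn": [0, 0, 0], "claw": 0.5}]'

```text
time_s: 24.85
tcp_pos: [0.4094, -0.0554, 0.228]
tool_rot: [-0.001, 0.774, 0.633, 0.001]
force: [1.3, 0.1, 0.3]
finger_gap: 0.0439
```

```bash
python3 - <<'E'
from h import *
st()
s=ctrl.snapshot('top');W=cloud(s);np.savez('t7.npz',W=W,p=s['pixels'])
a=s['pixels'][130:290,180:420,::-1];cv2.imwrite('pics/t7.png',cv2.resize(a,None,fx=3.3,fy=3.3,interpolation=2))
def sel(x,y,z):
    m=(W[...,0]>x[0])&(W[...,0]<x[1])&(W[...,1]>y[0])&(W[...,1]<y[1])&(W[...,2]>z[0])&(W[...,2]<z[1]);return W[m]
P=sel((.5,.7),(.05,.3),(.105,.135));print('knob',P.mean(0),P[:,2].max(),len(P))
lid=sel((.57,.63),(.07,.155),(.05,.095));print('lid z',np.median(lid[:,2]))
P=sel((.38,.52),(-.05,.09),(.062,.076));print('cup',cv2.minEnclosingCircle((P[:,:2]*1000).astype(np.float32)))
for y0 in (-.11,-.20,-.30):
    P=sel((.38,.53),(y0-.04,y0+.04),(.02,.05));print(cv2.minAreaRect((P[:,:2]*1000).astype(np.float32)) if len(P) else '')
E
```

```text
t 24.85 tcp [ 0.4094 -0.0554  0.228 ] q [-0.219 -0.421  1.723  0.003  1.84  -1.59 ] F [1.3 0.1 0.3] gap 0.0439
knob [0.59866408 0.11035816 0.11828456] 0.12584144229316263 45
lid z 0.07503796280118258
cup ((464.84112548828125, 30.898679733276367), 23.559547424316406)

((445.0079040527344, -212.2349395751953), (37.716373443603516, 10.88127613067627), 13.166863441467285)
((450.3216247558594, -289.64373779296875), (37.34918975830078, 23.892070770263672), 17.09908676147461)
```

View pics/t7.png

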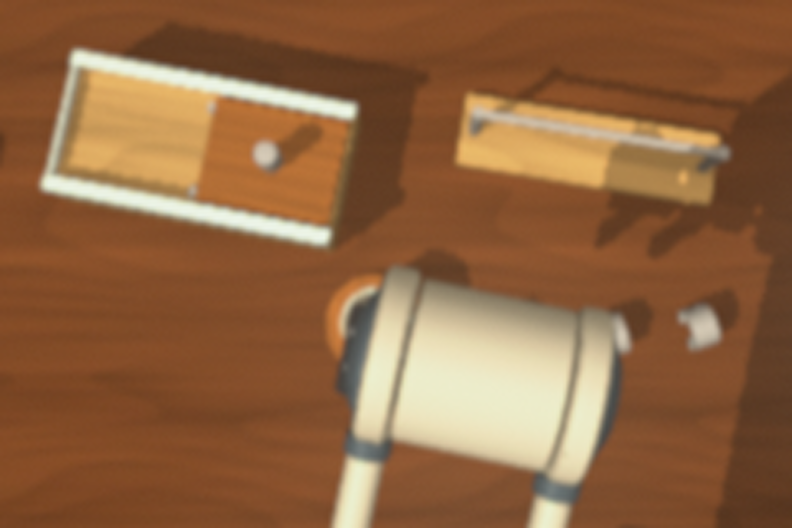

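```bash
cat >> kin.py <<'E'
RING=[(.4444,-.1096,-29.3),(.4433,-.2049,16.9),(.4503,-.2897,17.8)]
def hang(y,z=.15):
    a=np.radians(-10);return np.array([.621-np.sin(a)*y,-.1875+np.cos(a)*y,z])
E
python3 - <<'E'
from kin import *
x,y,a=RING[0];go([x,y,.12],np.radians(a))
E
```

```text
t 24.9 tcp [ 0.4089 -0.0603  0.2278] q [-2.280e-01 -4.200e-01  1.722e+00 -1.000e-03  1.840e+00 -1.594e+00] F [ 1.1 -3.3  0.5] gap 0.0437
delta [-1.025  1.122  2.695]
turn [-1.0000e-03  1.1000e-02  1.7926e+01]
```

jog_arm --steps '[{"delta_pos": [-1.0, 1.12, 1.5], "turn": [0, 0, 17.93], "claw": 0.3}, {"delta_pos": [-1.0, 1.12, 1.5], "turn": [0, 0, 17.93], "claw": 0.3}, {"delta_pos": [-1.0, 1.12, 1.5], "turn": [0, 0, 17.93], "claw": 0.3}, {"delta_pos": [-1.0, 1.12, 1.5], "turn": [0, 0, 17.93], "claw": 0.3}, {"delta_pos": [-1.0, 1.12, 1.5], "turn": [0, 0, 17.93], "claw": 0.3}, {"delta_pos": [-1.0, 1.12, 1.5], "turn": [0, 0, 17.93], "claw": 0.3}, {"delta_pos": [-1.0, 1.12, 1.5], "turn": [0, 0, 17.93], "claw": 0.3}, {"delta_pos": [-1.0, 1.12, 1.5], "turn": [0, 0, 17.93], "claw": 0.3}, {"delta_pos": [-1.0, 1.12, 1.5], "turn": [0, 0, 17.93], "claw": 0.3}, {"delta_pos": [-1.0, 1.12, 1.5], "turn": [0, 0, 17.93], "claw": 0.3}]'

```text
time_s: 25.9
tcp_pos: [0.4468, -0.1022, 0.1671]
tool_rot: [-0.002, 0.998, -0.068, -0.001]
force: [-0.4, 0.2, 0.5]
finger_gap: 0.0612
```

```bash
python3 - <<'E'
from kin import *
s=ctrl.snapshot('wrist');W=cloud(s);save(s,'w8')
for x,y,a in RING:
    P=W[(np.hypot(W[...,0]-x,W[...,1]-y)<.035)&(W[...,2]>.025)&(W[...,2]<.05)]
    print(len(P),cv2.minAreaRect((P[:,:2]*1000).astype(np.float32)) if len(P)>9 else '')
x,y,a=RING[0];go([x,y,.12],np.radians(a))
E
```

```text
839 ((442.50482177734375, -109.32394409179688), (24.53056526184082, 36.41145706176758), 59.953392028808594)
14 ((454.2850646972656, -189.558349609375), (2.8652472496032715, 5.0182271003723145), 64.91607666015625)
7 
t 25.95 tcp [ 0.4468 -0.1022  0.1671] q [-0.301 -0.295  1.734  0.003  1.706 -0.157] F [-0.5 -0.6 -0. ] gap 0.0615
delta [-0.03   0.197  1.176]
turn [-0.031  0.029  3.507]
```

View pics/w8.png

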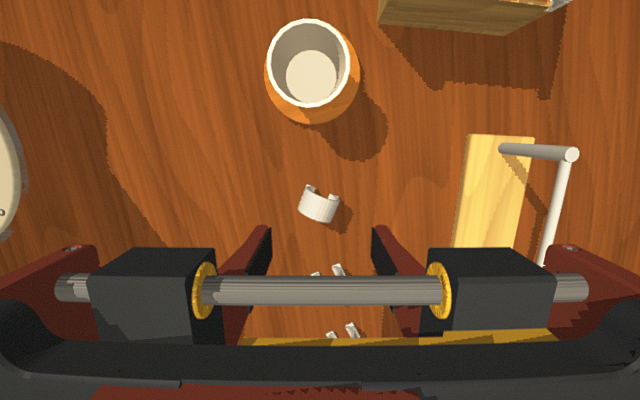

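jog_arm --steps '[{"delta_pos": [-0.04, 0.2, 0], "turn": [0, 0, 3.5], "claw": 0.3}, {"delta_pos": [-0.04, 0.2, 0.5], "turn": [0, 0, 3.5], "claw": 0.3}, {"delta_pos": [-0.04, 0.2, 1], "turn": [0, 0, 3.5], "claw": 0.3}, {"delta_pos": [-0.04, 0.2, 1.8], "turn": [0, 0, 3.5], "claw": 0.3}, {"delta_pos": [-0.04, 0.2, 2.6], "turn": [0, 0, 3.5], "claw": 0.3}, {"delta_pos": [-0.04, 0.2, 3.2], "turn": [0, 0, 3.5], "claw": 0.3}, {"delta_pos": [-0.04, 0.2, 3.45], "turn": [0, 0, 3.5], "claw": 0.3}, {"delta_pos": [-0.04, 0.2, 3.45], "turn": [0, 0, 3.5], "claw": 0.3}]'

```text
time_s: 26.75
tcp_pos: [0.4434, -0.1092, 0.0281]
tool_rot: [-0.002, 0.97, -0.245, -0.002]
force: [-0.2, 0.0, 0.7]
finger_gap: 0.0616
```

jog_arm --steps '[{"delta_pos": [0, 0, 0], "turn": [0, 0, 0], "claw": 1}, {"delta_pos": [0, 0, 0], "turn": [0, 0, 0], "claw": 1}, {"delta_pos": [0, 0, 0], "turn": [0, 0, 0], "claw": 1}, {"delta_pos": [0, 0, 0], "turn": [0, 0, 0], "claw": 1}, {"delta_pos": [0, 0, 0], "turn": [0, 0, 0], "claw": 1}]' --force 15

```text
time_s: 27.25
tcp_pos: [0.445, -0.1097, 0.0306]
tool_rot: [-0.002, 0.969, -0.246, 0.0]
force: [-0.9, 0.4, 6.5]
finger_gap: 0.0382
```

```bash
python3 - <<'E'
from kin import *
go(hang(-.06,.17),np.radians(-10))
E
```

```text
t 27.25 tcp [ 0.445  -0.1097  0.0306] q [-0.318 -0.231  1.925  0.003  1.447  0.178] F [-0.9  0.4  6.5] gap 0.0382
delta [ 5.269  1.025 -3.491]
turn [-0.033  0.    -3.075]
```

jog_arm --steps '[{"delta_pos": [0, 0, -0.7], "turn": [0, 0, 0], "claw": 1}, {"delta_pos": [0, 0, -1.7], "turn": [0, 0, 0], "claw": 1}, {"delta_pos": [0, 0, -2.8], "turn": [0, 0, -1], "claw": 1}, {"delta_pos": [0.6, 0.1, -3.5], "turn": [0, 0, -2], "claw": 1}, {"delta_pos": [1.7, 0.4, -3.5], "turn": [0, 0, -3.07], "claw": 1}, {"delta_pos": [2.8, 0.6, -3.5], "turn": [0, 0, -3.07], "claw": 1}, {"delta_pos": [3.9, 0.8, -3.5], "turn": [0, 0, -3.07], "claw": 1}, {"delta_pos": [5, 1.02, -3.5], "turn": [0, 0, -3.07], "claw": 1}, {"delta_pos": [5.27, 1.02, -3.5], "turn": [0, 0, -3.07], "claw": 1}, {"delta_pos": [5.27, 1.02, -3.5], "turn": [0, 0, -3.07], "claw": 1}]'

```text
time_s: 28.25
tcp_pos: [0.6108, -0.2473, 0.1664]
tool_rot: [-0.002, 0.996, -0.088, -0.002]
force: [0.2, 0.4, -1.5]
finger_gap: 0.038
```

```bash
python3 - <<'E'
from kin import *
go(hang(-.06,.0965),np.radians(-10))
s=ctrl.snapshot('wrist');W=cloud(s);save(s,'w9')
P=W[(abs(W[...,0]-.621)<.04)&(W[...,1]<-.08)&(W[...,1]>-.235)&(abs(W[...,2]-.097)<.006)];print(len(P),cv2.minAreaRect((P[:,:2]*1000).astype(np.float32)) if len(P)>9 else '')
d=P[:,:2].mean(0);a=np.radians(-10);print(d,'rail-x of these vs centre',(d-[.621,-.1875])@[np.cos(a),np.sin(a)])
E
```

```text
t 28.25 tcp [ 0.6108 -0.2473  0.1664] q [-0.438  0.254  1.193  0.003  1.7   -0.261] F [ 0.2  0.4 -1.5] gap 0.038
delta [-0.002 -0.008  1.747]
turn [-0.043  0.042 -0.014]
2322 ((625.0923461914062, -166.63922119140625), (139.4584197998047, 8.046701431274414), 80.3306884765625)
[ 0.62582487 -0.16254348] rail-x of these vs centre 0.0004179165350722434
```

View pics/w9.png

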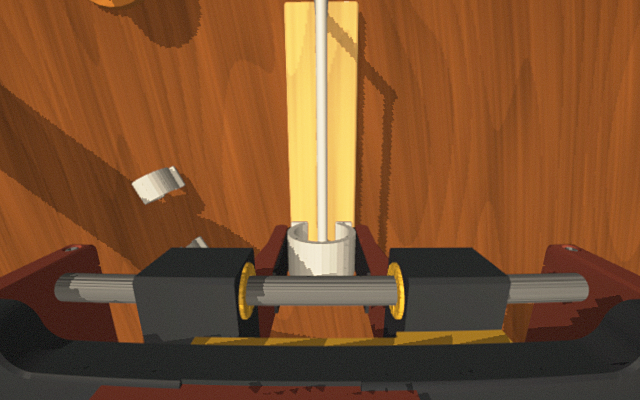

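jog_arm --steps '[{"delta_pos": [0, 0, 0.6], "turn": [0, 0, 0], "claw": 1}, {"delta_pos": [0, 0, 1.1], "turn": [0, 0, 0], "claw": 1}, {"delta_pos": [0, 0, 1.5], "turn": [0, 0, 0], "claw": 1}, {"delta_pos": [0, 0, 1.75], "turn": [0, 0, 0], "claw": 1}, {"delta_pos": [0, 0, 1.75], "turn": [0, 0, 0], "claw": 1}, {"delta_pos": [0, 0, 1.75], "turn": [0, 0, 0], "claw": 0.5}, {"delta_pos": [0, 0, 1.75], "turn": [0, 0, 0], "claw": 0.4}, {"delta_pos": [0, 0, 1.75], "turn": [0, 0, 0], "claw": 0.35}, {"delta_pos": [0, 0, 1.75], "turn": [0, 0, 0], "claw": 0.35}]'

```text
time_s: 29.2
tcp_pos: [0.6106, -0.2463, 0.0996]
tool_rot: [-0.002, 0.996, -0.087, 0.0]
force: [0.2, -0.7, -0.4]
finger_gap: 0.0568
```

jog_arm --steps '[{"delta_pos": [0, 0, -0.6], "turn": [0, 0, 0], "claw": 0.35}, {"delta_pos": [0, 0, -1.4], "turn": [0, 0, 0], "claw": 0.35}, {"delta_pos": [0, 0, -2.2], "turn": [0, 0, 0], "claw": 0.35}, {"delta_pos": [0, 0, -2.2], "turn": [0, 0, 0], "claw": 0.35}]'

```text
time_s: 29.6
tcp_pos: [0.6121, -0.2472, 0.1937]
tool_rot: [-0.0, 0.996, -0.087, 0.004]
force: [0.3, 0.3, 1.6]
finger_gap: 0.0573
```

```bash
python3 - <<'E'
from kin import *
s=ctrl.snapshot('top');W=cloud(s)
x,y,a=RING[1]
go([x,y,.15],np.radians(a))
s=ctrl.snapshot('wrist');W=cloud(s);save(s,'w10')
for x,y,a in RING[1:]:
    P=W[(np.hypot(W[...,0]-x,W[...,1]-y)<.035)&(W[...,2]>.025)&(W[...,2]<.05)]
    print(len(P),cv2.minAreaRect((P[:,:2]*1000).astype(np.float32)) if len(P)>9 else '')
p=hang(-.06);P=W[(np.hypot(W[...,0]-p[0],W[...,1]-p[1])<.03)&(W[...,2]>.1005)&(W[...,2]<.115)];print('hung',len(P),P.mean(0) if len(P) else '',cv2.minAreaRect((P[:,:2]*1000).astype(np.float32)))
E
```

```text
t 29.65 tcp [ 0.6115 -0.247   0.1905] q [-0.437  0.245  1.161  0.003  1.732 -0.261] F [-0.3 -0.4 -0.9] gap 0.0568
delta [-4.329 -0.301  0.993]
turn [-0.008 -0.05  -4.489]
699 ((442.03192138671875, -204.4232177734375), (35.6057243347168, 23.626754760742188), 15.413607597351074)
159 ((458.1411437988281, -277.56890869140625), (11.336353302001953, 23.83823585510254), 67.03164672851562)
hung 586 [ 0.61250388 -0.24606824  0.10205698] ((613.0170288085938, -243.23162841796875), (48.77592849731445, 21.171859741210938), 83.01187896728516)
```

View pics/w10.png

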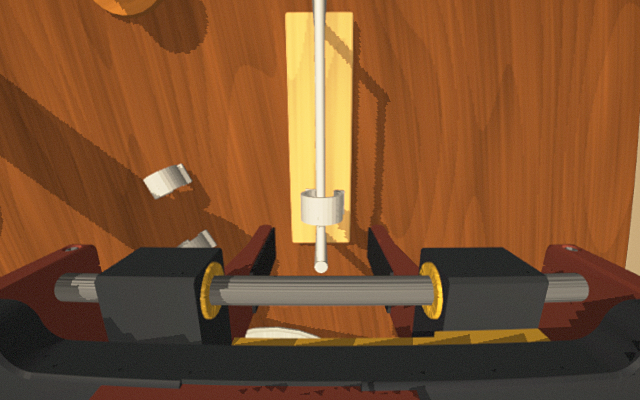

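jog_arm --steps '[{"delta_pos": [-1.1, -0.1, 0], "turn": [0, 0, -1.2], "claw": 0.3}, {"delta_pos": [-2.2, -0.2, 0], "turn": [0, 0, -2.5], "claw": 0.3}, {"delta_pos": [-3.3, -0.3, 0], "turn": [0, 0, -3.7], "claw": 0.3}, {"delta_pos": [-4.35, -0.3, 0.5], "turn": [0, 0, -4.5], "claw": 0.3}, {"delta_pos": [-4.35, -0.3, 1.5], "turn": [0, 0, -4.5], "claw": 0.3}, {"delta_pos": [-4.35, -0.3, 1.75], "turn": [0, 0, -4.5], "claw": 0.3}, {"delta_pos": [-4.35, -0.3, 1.75], "turn": [0, 0, -4.5], "claw": 0.3}, {"delta_pos": [-4.35, -0.3, 1.75], "turn": [0, 0, -4.5], "claw": 0.3}]'

```text
time_s: 30.5
tcp_pos: [0.4416, -0.2041, 0.1173]
tool_rot: [-0.002, 0.989, 0.148, -0.0]
force: [-0.2, 0.7, 0.1]
finger_gap: 0.0617
```

```bash
python3 -c "
from kin import *
go([.4427,-.2047,.028],np.radians(16))"
```

```text
t 30.5 tcp [ 0.4416 -0.2041  0.1173] q [-0.505 -0.202  1.744  0.003  1.603 -0.801] F [-0.2  0.7  0.1] gap 0.0617
delta [0.023 0.032 2.233]
turn [-0.042  0.     0.161]
```

jog_arm --steps '[{"delta_pos": [0.02, 0.02, 0.8], "turn": [0, 0, 0.16], "claw": 0.3}, {"delta_pos": [0.02, 0.02, 1.6], "turn": [0, 0, 0.16], "claw": 0.3}, {"delta_pos": [0.02, 0.02, 2.2], "turn": [0, 0, 0.16], "claw": 0.3}, {"delta_pos": [0.02, 0.02, 2.23], "turn": [0, 0, 0.16], "claw": 0.3}, {"delta_pos": [0.02, 0.02, 2.23], "turn": [0, 0, 0.16], "claw": 1}, {"delta_pos": [0.02, 0.02, 2.23], "turn": [0, 0, 0.16], "claw": 1}, {"delta_pos": [0.02, 0.02, 2.23], "turn": [0, 0, 0.16], "claw": 1}, {"delta_pos": [0.02, 0.02, 2.23], "turn": [0, 0, 0.16], "claw": 1}, {"delta_pos": [0.02, 0.02, 2.23], "turn": [0, 0, 0.16], "claw": 1}]' --force 15

```text
time_s: 31.4
tcp_pos: [0.4427, -0.2046, 0.0291]
tool_rot: [-0.001, 0.99, 0.139, 0.001]
force: [0.4, 0.7, 5.7]
finger_gap: 0.038
```

```bash
python3 -c "
from kin import *
go(hang(0.0,.17),np.radians(-10))"
```

```text
t 31.4 tcp [ 0.4427 -0.2046  0.0291] q [-0.505 -0.144  1.852  0.003  1.434 -0.785] F [0.4 0.7 5.7] gap 0.038
delta [ 4.41   0.811 -3.515]
turn [-0.026 -0.014  4.335]
```

jog_arm --steps '[{"delta_pos": [0, 0, -0.7], "turn": [0, 0, 0], "claw": 1}, {"delta_pos": [0, 0, -1.7], "turn": [0, 0, 0], "claw": 1}, {"delta_pos": [0, 0, -2.8], "turn": [0, 0, 1.2], "claw": 1}, {"delta_pos": [0.4, 0.1, -3.5], "turn": [0, 0, 2.4], "claw": 1}, {"delta_pos": [1.4, 0.3, -3.5], "turn": [0, 0, 3.6], "claw": 1}, {"delta_pos": [2.4, 0.5, -3.5], "turn": [0, 0, 4.33], "claw": 1}, {"delta_pos": [3.4, 0.7, -3.5], "turn": [0, 0, 4.33], "claw": 1}, {"delta_pos": [4.4, 0.81, -3.5], "turn": [0, 0, 4.33], "claw": 1}, {"delta_pos": [4.41, 0.81, -3.5], "turn": [0, 0, 4.33], "claw": 1}, {"delta_pos": [4.41, 0.81, -3.5], "turn": [0, 0, 4.33], "claw": 1}]'

```text
time_s: 32.4
tcp_pos: [0.6205, -0.1869, 0.1661]
tool_rot: [-0.002, 0.996, -0.086, -0.002]
force: [-0.6, -0.9, -0.8]
finger_gap: 0.038
```

```bash
python3 - <<'E'
from kin import *
go(hang(0,.095),np.radians(-10))
s=ctrl.snapshot('top');W=cloud(s)
x,y,a=RING[2]
P=W[(np.hypot(W[...,0]-x,W[...,1]-y)<.035)&(W[...,2]>.02)&(W[...,2]<.05)];print(len(P),cv2.minAreaRect((P[:,:2]*1000).astype(np.float32)))
E
```

```text
t 32.4 tcp [ 0.6205 -0.1869  0.1661] q [-0.347  0.224  1.228  0.003  1.695 -0.173] F [-0.6 -0.9 -0.8] gap 0.038
delta [0.024 0.021 1.777]
turn [-0.038  0.043  0.013]
39 ((444.3302001953125, -298.6072998046875), (16.157238006591797, 33.26765060424805), 69.0021743774414)
```

jog_arm --steps '[{"delta_pos": [0.01, 0, 0.6], "turn": [0, 0, 0], "claw": 1}, {"delta_pos": [0.01, 0, 1.1], "turn": [0, 0, 0], "claw": 1}, {"delta_pos": [0.01, 0, 1.5], "turn": [0, 0, 0], "claw": 1}, {"delta_pos": [0.01, 0, 1.77], "turn": [0, 0, 0], "claw": 1}, {"delta_pos": [0.01, 0, 1.77], "turn": [0, 0, 0], "claw": 1}, {"delta_pos": [0.01, 0, 1.77], "turn": [0, 0, 0], "claw": 0.5}, {"delta_pos": [0.01, 0, 1.77], "turn": [0, 0, 0], "claw": 0.4}, {"delta_pos": [0.01, 0, 1.77], "turn": [0, 0, 0], "claw": 0.35}, {"delta_pos": [0.01, 0, 1.77], "turn": [0, 0, 0], "claw": 0.35}]'

```text
time_s: 33.35
tcp_pos: [0.6213, -0.1871, 0.0979]
tool_rot: [-0.002, 0.996, -0.087, 0.0]
force: [1.3, -0.3, 0.5]
finger_gap: 0.0569
```

jog_arm --steps '[{"delta_pos": [0, 0, -0.6], "turn": [0, 0, 0], "claw": 0.35}, {"delta_pos": [0, 0, -1.4], "turn": [0, 0, 0], "claw": 0.35}, {"delta_pos": [0, 0, -2.2], "turn": [0, 0, 0], "claw": 0.35}, {"delta_pos": [0, 0, -2.2], "turn": [0, 0, 0], "claw": 0.35}]'

```text
time_s: 33.75
tcp_pos: [0.6229, -0.188, 0.1918]
tool_rot: [-0.001, 0.996, -0.087, 0.004]
force: [1.1, -0.2, 0.9]
finger_gap: 0.057
```

```bash
python3 - <<'E'
from kin import *
x,y,a=RING[2]
go([x,y,.15],np.radians(a))
E
```

```text
t 33.75 tcp [ 0.6229 -0.188   0.1918] q [-0.347  0.217  1.191  0.003  1.726 -0.173] F [ 1.1 -0.2  0.9] gap 0.057
delta [-3.818  3.253  1.006]
turn [ 1.000e-03 -8.500e-02 -4.628e+00]
```

jog_arm --steps '[{"delta_pos": [-0.8, 0.7, 0], "turn": [0, 0, -1.2], "claw": 0.3}, {"delta_pos": [-1.6, 1.4, 0], "turn": [0, 0, -2.5], "claw": 0.3}, {"delta_pos": [-2.4, 2.1, 0], "turn": [0, 0, -3.7], "claw": 0.3}, {"delta_pos": [-3.2, 2.8, 0], "turn": [0, 0, -4.6], "claw": 0.3}, {"delta_pos": [-3.82, 3.25, 0.5], "turn": [0, 0, -4.6], "claw": 0.3}, {"delta_pos": [-3.82, 3.25, 1], "turn": [0, 0, -4.6], "claw": 0.3}, {"delta_pos": [-3.82, 3.25, 1], "turn": [0, 0, -4.6], "claw": 0.3}, {"delta_pos": [-3.82, 3.25, 1], "turn": [0, 0, -4.6], "claw": 0.3}]'

```text
time_s: 34.55
tcp_pos: [0.4479, -0.2885, 0.1443]
tool_rot: [-0.002, 0.988, 0.153, -0.0]
force: [-0.2, -0.7, 1.0]
finger_gap: 0.0615
```

```bash
python3 - <<'E'
from kin import *
s=ctrl.snapshot('wrist');W=cloud(s)
x,y,a=RING[2]
P=W[(np.hypot(W[...,0]-x,W[...,1]-y)<.035)&(W[...,2]>.025)&(W[...,2]<.05)];print(len(P),cv2.minAreaRect((P[:,:2]*1000).astype(np.float32)))
go([.4495,-.2895,.028],np.radians(17.5))
E
```

```text
1006 ((448.2357177734375, -289.3688659667969), (36.153690338134766, 24.488567352294922), 18.611230850219727)
t 34.6 tcp [ 0.4484 -0.2886  0.1452] q [-0.637 -0.083  1.586  0.003  1.641 -0.945] F [0.1 0.3 0.3] gap 0.0613
delta [0.016 0.04  2.931]
turn [-0.035 -0.008  0.027]
```

jog_arm --steps '[{"delta_pos": [0.02, 0.03, 1], "turn": [0, 0, 0], "claw": 0.3}, {"delta_pos": [0.02, 0.03, 2], "turn": [0, 0, 0], "claw": 0.3}, {"delta_pos": [0.02, 0.03, 2.7], "turn": [0, 0, 0], "claw": 0.3}, {"delta_pos": [0.02, 0.03, 2.93], "turn": [0, 0, 0], "claw": 0.3}, {"delta_pos": [0.02, 0.03, 2.93], "turn": [0, 0, 0], "claw": 0.3}, {"delta_pos": [0.02, 0.03, 2.93], "turn": [0, 0, 0], "claw": 1}, {"delta_pos": [0.02, 0.03, 2.93], "turn": [0, 0, 0], "claw": 1}, {"delta_pos": [0.02, 0.03, 2.93], "turn": [0, 0, 0], "claw": 1}, {"delta_pos": [0.02, 0.03, 2.93], "turn": [0, 0, 0], "claw": 1}, {"delta_pos": [0.02, 0.03, 2.93], "turn": [0, 0, 0], "claw": 1}]' --force 15

```text
time_s: 35.6
tcp_pos: [0.4495, -0.2896, 0.0286]
tool_rot: [-0.001, 0.988, 0.153, 0.001]
force: [0.4, 0.7, 4.3]
finger_gap: 0.0378
```

```bash
python3 -c "
from kin import *
go(hang(0.055,.17),np.radians(-10))"
```

```text
t 35.6 tcp [ 0.4495 -0.2896  0.0286] q [-0.638 -0.012  1.729  0.003  1.426 -0.946] F [0.4 0.7 4.3] gap 0.0378
delta [ 5.502 -2.361 -3.521]
turn [-0.027 -0.01   4.604]
```

jog_arm --steps '[{"delta_pos": [0, 0, -1], "turn": [0, 0, 0], "claw": 1}, {"delta_pos": [0, 0, -2.2], "turn": [0, 0, 0], "claw": 1}, {"delta_pos": [0, 0, -3.5], "turn": [0, 0, 1.2], "claw": 1}, {"delta_pos": [0.8, -0.3, -3.5], "turn": [0, 0, 2.4], "claw": 1}, {"delta_pos": [1.9, -0.8, -3.5], "turn": [0, 0, 3.6], "claw": 1}, {"delta_pos": [3, -1.3, -3.5], "turn": [0, 0, 4.6], "claw": 1}, {"delta_pos": [4.1, -1.8, -3.5], "turn": [0, 0, 4.6], "claw": 1}, {"delta_pos": [5.1, -2.2, -3.5], "turn": [0, 0, 4.6], "claw": 1}, {"delta_pos": [5.5, -2.36, -3.5], "turn": [0, 0, 4.6], "claw": 1}, {"delta_pos": [5.5, -2.36, -3.5], "turn": [0, 0, 4.6], "claw": 1}]'

```text
time_s: 36.6
tcp_pos: [0.6312, -0.131, 0.1667]
tool_rot: [-0.002, 0.996, -0.085, -0.001]
force: [-0.8, -1.1, -1.4]
finger_gap: 0.0379
```

```bash
python3 -c "
from kin import *
go(hang(0.055,.095),np.radians(-10))"
```

```text
t 36.6 tcp [ 0.6312 -0.131   0.1667] q [-0.259  0.213  1.239  0.004  1.692 -0.088] F [-0.8 -1.1 -1.4] gap 0.0379
delta [-0.002  0.067  1.792]
turn [-0.041  0.028  0.035]
```

jog_arm --steps '[{"delta_pos": [0, 0, 0.6], "turn": [0, 0, 0], "claw": 1}, {"delta_pos": [0, 0, 1.1], "turn": [0, 0, 0], "claw": 1}, {"delta_pos": [0, 0, 1.5], "turn": [0, 0, 0], "claw": 1}, {"delta_pos": [0, 0, 1.79], "turn": [0, 0, 0], "claw": 1}, {"delta_pos": [0, 0, 1.79], "turn": [0, 0, 0], "claw": 1}, {"delta_pos": [0, 0, 1.79], "turn": [0, 0, 0], "claw": 0.5}, {"delta_pos": [0, 0, 1.79], "turn": [0, 0, 0], "claw": 0.4}, {"delta_pos": [0, 0, 1.79], "turn": [0, 0, 0], "claw": 0.35}, {"delta_pos": [0, 0, 1.79], "turn": [0, 0, 0], "claw": 0.35}]'

```text
time_s: 37.5
tcp_pos: [0.6305, -0.133, 0.0972]
tool_rot: [-0.002, 0.996, -0.087, 0.0]
force: [0.6, -0.5, -0.4]
finger_gap: 0.0571
```

jog_arm --steps '[{"delta_pos": [0, 0, -1], "turn": [0, 0, 0], "claw": 0.35}, {"delta_pos": [0, 0, -2.2], "turn": [0, 0, 0], "claw": 0.35}, {"delta_pos": [0, 0, -3.4], "turn": [0, 0, 0], "claw": 0.35}, {"delta_pos": [-1, 1, -4], "turn": [0, 0, 0], "claw": 0.35}, {"delta_pos": [-2, 2, -4], "turn": [0, 0, 0], "claw": 0.35}, {"delta_pos": [-3, 3, -4], "turn": [0, 0, 0], "claw": 0.35}, {"delta_pos": [-4, 4, -4], "turn": [0, 0, 0], "claw": 0.35}, {"delta_pos": [-4.5, 5, -4], "turn": [0, 0, 0], "claw": 0.35}, {"delta_pos": [-4.5, 6, -4], "turn": [0, 0, 0], "claw": 0.35}, {"delta_pos": [-4.5, 6, -4], "turn": [0, 0, 0], "claw": 0.35}]'

```text
time_s: 38.5
tcp_pos: [0.4089, -0.3421, 0.2562]
tool_rot: [-0.001, 0.996, -0.089, -0.0]
force: [-0.4, 0.6, -0.5]
finger_gap: 0.0567
```

```bash
python3 - <<'E'
from kin import *
st()
for i in range(1):
    s=ctrl.snapshot('top');W=cloud(s);a=s['pixels'][130:290,180:420,::-1];A=cv2.resize(a,(480,320),interpolation=2)
def sel(x,y,z):
    m=(W[...,0]>x[0])&(W[...,0]<x[1])&(W[...,1]>y[0])&(W[...,1]<y[1])&(W[...,2]>z[0])&(W[...,2]<z[1]);return W[m]
P=sel((.5,.7),(.05,.3),(.105,.135));print('knob',P.mean(0),len(P))
P=sel((.57,.63),(.07,.155),(.05,.095));print('lid z',np.median(P[:,2]))
P=sel((.38,.52),(-.05,.09),(.06,.076));print('cup',cv2.minEnclosingCircle((P[:,:2]*1000).astype(np.float32)) if len(P) else 0)
P=sel((.38,.52),(-.05,.09),(.006,.013));print('coaster',np.median(P,0),len(P), [b for b in ctrl.boxes_of(s,'coaster')[:1]],[b for b in ctrl.boxes_of(s,'cup_mid')[:1]])
s=ctrl.snapshot('scene');W=cloud(s);a=s['pixels'][160:280,220:430,::-1];B=cv2.resize(a,(735,420),interpolation=2)
cv2.imwrite('pics/f1.png',B);cv2.imwrite('pics/f2.png',A)
C=np.zeros((600,735,3),np.uint8);C[:400]=cv2.resize(B,(735,400));C[400:,:300]=cv2.resize(A,(300,200));cv2.imwrite('pics/f.png',C)
E
```

```text
t 38.5 tcp [ 0.4089 -0.3421  0.2562] q [-7.610e-01 -8.600e-02  1.393e+00  1.000e-03  1.836e+00 -5.820e-01] F [-0.4  0.6 -0.5] gap 0.0567
knob [0.59859261 0.1103734  0.11867791] 45
lid z 0.07505359688622382
cup ((454.22491455078125, 15.48669147491455), 32.70615768432617)
coaster [0.45321322 0.01660974 0.00902597] 382 [{'rect': [280.8, 213.3, 309.8, 242.3], 'score': 0.62}] [{'rect': [283.3, 216.1, 303.7, 238.2], 'score': 0.74}]
```

View pics/f.png

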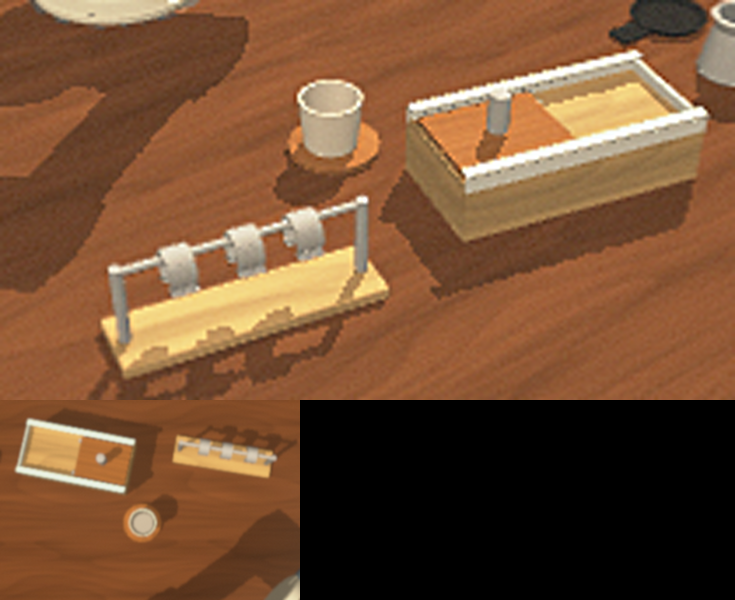

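```bash
python3 -c "
from workcell import ctrl
print(ctrl.sign_off())"
```

```text
the job is handed in; nothing more can be done
None
```

The job is done and handed in at 38.5 s of the 210 s allowed. The hand-in reports no verdict, so the results below come from my own last checks.

- **Lid and sweets:** I lifted the lid over its bump and slid it open about 119 mm. I tipped the sweets into the well, then slid the lid back and let it drop behind the studs. The knob is back within 1–2 mm of where it first measured, and the lid's upper face is at 75 mm (about 76 mm expected).
- **Sweets count:** In the picture taken before closing, the cup was empty. I made out 4–5 sweets in the well and none on the lid or table. I did not count them exactly, but the weight change while pouring fits all of them having left the cup.
- **Cup:** It stands upright on the coaster. Its centre is about 1.5 mm from the coaster's, against the 25 mm allowed.
- **Napkin rings:** I found three, and all three hang on the rail, about 55–60 mm apart along it. The last picture shows the rod through each.
- **The rest:** The arm has been moved clear and touches nothing. I worked well away from the other coffee things, but did not measure their positions again at the end.

One approach failed: my first way of gripping the cup was out of the arm's reach. I worked out the arm's geometry and gripped the cup from the right-hand side instead. Nothing was disturbed.

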